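Screw the cap back on the wax canister

TASK

Put the red screw cap back on the canister: set it upright on the neck, turn it backwards (counter-clockwise seen from above) until it drops with a click into its thread start, then screw it forwards (clockwise) until it is fully home, and let go of it. Do not force it at any point: press lightly and stop turning when it meets resistance, and leave the other things on the bench where they are.

Things in the scene. Friction and masses are not known exactly. Their poses are not given: they have to be found in the camera images.
- cap: the loose red screw cap, about 60 g, standing upright on the bench at the start. Round skirt 60 mm across, 27.6 mm high with its roof; open below, inner wall radius 24 mm. Three lugs inside the lower rim, 120 degrees apart (inner radius 18.8 mm, 1 to 5.5 mm above the origin), run in the thread. Origin: centre of the skirt's lower rim; z up.
- cap_grip (a point): the point to grip on the cap's upright grip bar, 49.6 mm above the cap's origin, 22 mm above its roof. The bar is 54 mm long along x, 16 mm thick along y and ends 6 mm above this point. Grip it across its thickness, fingertips just clear of the roof.
- cap_seat (a point): the underside of the cap's roof, on its axis, 23.6 mm above the cap's origin. It rests on the neck's flat top (point neck_top) when the cap is fully home.
- neck_top (a point): centre of the flat top of the canister's upright grey neck, 130 mm above the bench; x, y as the canister, z up. The neck is 34 mm across, its top 7 mm tapering to 25 mm. A cap fully home has its origin 23.6 mm below this point: from the thread start that takes about 55 to 70 degrees clockwise under a light push, and a solid end stop in the thread ends its turn after about 70 to 90 degrees.
- crest (a point): neck axis at the level crest of its coarse right-hand three-start thread (44 mm across), 10 mm under neck_top. Where the starts point is unknown; no pose tells it. A cap set on the neck rests on the crest, origin 0 to 1 mm under this point (3 mm higher if its lugs stand on the dogs). Turned clockwise there, it only runs against solid dogs beside the starts.
- canister: white canister, 94 mm square, in a wooden cradle 120 mm square, 40 mm high, screwed to the bench. Origin: under the cradle's centre, on the neck's axis; z up. Turned counter-clockwise, a cap slides level on the crest for at most 120 degrees, then drops about 8.5 mm into the starts; within 15 degrees more the dogs stop it. Then clockwise it goes down 4.5 mm per 60 degrees (2 mm axial play).
- tin: bystander: a small amber jar, 56 mm across, 40 mm high; origin at the centre of its underside
- screwdriver: bystander: a screwdriver with red handle lying on the bench, 190 mm long along its x
- ornament: bystander: a carved gilt leaf fragment, 75 x 50 mm, 25 mm high; origin at the centre of its underside
- brush: bystander: a brush with wooden handle lying on the bench along its x
There are look-alikes about, which are no part of the job. Leave any green look-alike of the cap alone.

How it is judged:
By the outcome, as a careful person would: the job done as asked, in the order asked, and still so for the second after the job is handed in, with the robot touching nothing.
It also fails if it takes over 72 s, if anything falls off the work surface, if the arm or the gripper's body presses on something with over 40 N, if the wrist force passes 120 N, or if a joint passes its speed limit or range.

ROBOT

A 7-joint arm with a two-finger parallel gripper is mounted at the origin on the work surface. World frame = base frame: x ahead of the robot, y to its left, z up, the work surface at z = 0. Lengths are in mm, angles in rad, forces in N, time in s.
With the tool pointing down it reaches from about 400 to 875 mm from the base axis. Payload 4.4 kg.
Tool frame: the origin (TCP) lies at the very end of the fingers, on their centre line; the grasp point (between the pads) lies 19 mm behind it; z points along the fingers, x is the direction in which the jaws open and shut, and the axes are right-handed (so a half turn about z gives the same grasp; the last joint's range is limited). The gripper opens to 85 mm and grips with 20 to 120 N. Pads are 22 mm wide; open, the fingers measure 114 mm over their backs; the gripper's body (76 mm by 85 mm) begins 54 mm behind the grasp point. The pads swing forward as they close: fully open they stand 13 mm farther back than shut.
Start: joints at [1.257, 0.628, 0.038, 1.517, -0.027, 0.996, -0.02], TCP at [159.455, -630.153, 198.913] pointing down, gripper open.
Joint ranges: [-3.06, 3.06], [-0.37, 2.12], [-1.25, 1.32], [0.18, 2.47], [-1.1, 4.24], [0.23, 1.98], [-2.94, 2.94]. Speed limits (rad/s): [2.57, 2.57, 3.14, 3.14, 3.14, 3.14, 3.14].

INTERFACE

Orientations are given as [roll, pitch, yaw] about the fixed x, y, z axes, in that order (R = Rz(yaw) Ry(pitch) Rx(roll)).
In Python, from cell import * gives the robot as it stands. The module is installed in compiled form; this text tells all that it offers.
- The arm moves only by the tool play_rows, never from a script. Its argument "targets" is a list of rows, each an object with "slide": the shift along the tool's x, y, z in mm, a list of three; "turn": the turn, a rotation vector about the tool's x, y, z in degrees, a list of three; "hand": the finger opening in mm, from 0 to 85.4. A call has 1 to 5 rows; each row shifts and turns the commanded pose from where the row before left it, along the tool's axes as they then stand; what a row does not reach is not made up. A row lasts 1/8 s, in which the tool goes at most 62.5 mm and 10.7 degrees, less where a joint would pass 70% of its speed; a pose out of reach is approached as far as the arm can. A call is refused whole if a number of a shift passes 62.5 or a number of a turn 10.7, either way. A call with a gripper value outside its range is refused whole. The fingers move at their own pace and stop on an object; the grip force is fixed at half the most. Time passes only in rows, so rows that do not move let the fingers close. It gives the time, the measured TCP pose, the force and the opening at its end, in the units of the state.
- read_state(): the state, without advancing time (a new reading comes with each control period).
- get_image(name): name is "side" or "top"; returns (picture, depth): 384x512x3 uint8, blue, green, red; 384x512 float32, mm along the optical axis (not along the pixel's ray), 0 where there is no reading.
- calibration(name): a dict with "K" (3x3 intrinsics, pixels), "D" ([k1, k2, p1, p2, k3] as OpenCV has them; the pictures are not rectified), "R" (3x3) and "t" (3): a world point X has camera coordinates R X + t. Camera axes: x right, y down, z forward; pixel columns grow to the right and rows downward; lengths in mm; the calibration is good to about 2 mm. A picture is of the moment at which its call begins. calibration takes no time and is no camera call.
- finish_job(): hands the job in, once; it reports no verdict.
The state is a dict: "clock": time; "qpos": joint angles; "qd": joint speeds; "tau": joint torques, N m; "eef_pos": TCP position; "tool_rot": TCP orientation; "force": force on the tool from outside, world axes, zero at the start; "torque": the same for the moment, N m; "width": finger opening in mm.
Only numpy, scipy, OpenCV 4.12 (cv2) and the standard library are available. Lean on these libraries where they do the work, as an engineer would, in place of code of your own. Each camera call takes 0.05 s, during which the arm holds its last target.

## Working session

There is one attempt and no reset: what is moved stays moved. The work goes in short steps, Python scripts to look and compute and a tool call to move; the robot and the scene stay as the last step left them, time stands still between calls to the robot, and variables do not carry over. Pictures are saved under pics/ and viewed, and the job is handed in when it is done.

Besides the shell and the picture viewer there is one more tool, called as name(argument=value, ...), one argument or row to a line, values as JSON. play_rows: Moves the arm, as the interface text tells. Its arguments: {"type":"object","properties":{"targets":{"type":"array"}},"required":["targets"]}

```bash
mkdir -p pics; python3 - <<'E'
from cell import *
import cv2,numpy as np
s=read_state();print(s)
for n in("side","top"):
    im,d=get_image(n);cv2.imwrite(f"pics/{n}0.png",im);np.save(f"pics/{n}0.npy",d);c=calibration(n);print(n,c)
E
```

```text
{'clock': 0.0, 'qpos': array([ 1.25718291,  0.6293579 ,  0.03842744,  1.51838379, -0.02698973,
        0.99628482, -0.02002022]), 'qd': array([ 0.00024862,  0.00139207,  0.00105315, -0.00090802, -0.00070302,
       -0.00022593,  0.00037242]), 'tau': array([ 8.19315756e-05, -5.63404012e+01,  1.22606523e+00, -1.93451715e+01,
        1.08570023e-02,  1.04087984e-02, -2.77274481e-06]), 'eef_pos': array([ 159.29727387, -629.4633252 ,  197.97620399]), 'tool_rot': array([ 3.14156633e+00,  1.91604136e-03, -1.32298618e+00]), 'force': array([ 0.44521812, -0.56318229,  0.50290045]), 'torque': array([ 0.00800797, -0.04278927,  0.0081718 ]), 'width': 85.40951434871948}
side {'K': array([[376.81537205,   0.        , 252.30179178],
       [  0.        , 376.81537205, 191.66717371],
       [  0.        ,   0.        ,   1.        ]]), 'D': array([-0.09405178,  0.        ,  0.        ,  0.        ,  0.        ]), 'R': array([[ 0.82741782, -0.56140542,  0.01427242],
       [-0.36827823, -0.56161669, -0.74091689],
       [ 0.42397039,  0.60779161, -0.67144505]]), 't': array([-464.01653336,  297.45796006,  570.83739637])}
top {'K': array([[386.00467854,   0.        , 256.64222668],
       [  0.        , 386.00467854, 186.07867421],
       [  0.        ,   0.        ,   1.        ]]), 'D': array([-0.00940752,  0.        ,  0.        ,  0.        ,  0.        ]), 'R': array([[ 0.020806  , -0.9990762 ,  0.03760121],
       [-0.99806459, -0.02295999, -0.05779195],
       [ 0.05860188, -0.03632601, -0.99762029]]), 't': array([-10.06082281, 554.44693477, 727.10300194])}
```

View pics/side0.png

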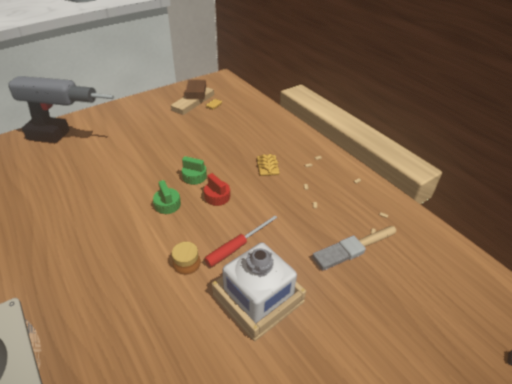

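View pics/top0.png

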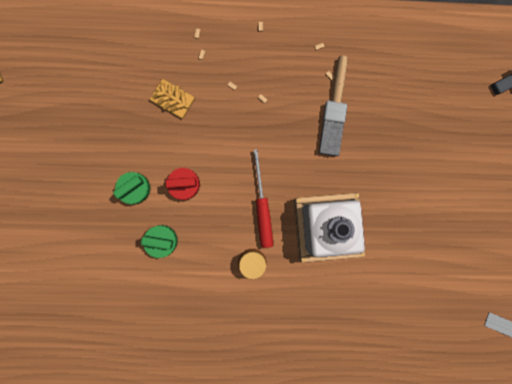

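The side view shows the red cap at about (217,188) and the neck at (260,260). In the top view the cap is at (182,184) and the neck at (342,230). Green look-alikes stand next to the cap at (132,188) and (160,241). Next I'll measure with colour masks and depth.

```bash
cat > h.py <<'E'
import numpy as np,cv2
from cell import *
def cloud(n,d):
    c=calibration(n);h,w=d.shape
    u,v=np.meshgrid(np.arange(w),np.arange(h))
    p=cv2.undistortPoints(np.stack([u,v],-1).reshape(-1,1,2).astype(float),c["K"],c["D"]).reshape(h,w,2)
    X=np.dstack([p,np.ones((h,w))])*d[...,None]
    return (X-c["t"])@c["R"]
def ray(n,uv,z):
    c=calibration(n)
    p=cv2.undistortPoints(np.array(uv,float).reshape(-1,1,2),c["K"],c["D"]).reshape(-1,2)
    r=np.c_[p,np.ones(len(p))]@c["R"];o=-c["R"].T@c["t"]
    return o+r*((z-o[2])/r[:,2])[:,None]
def proj(n,X):
    c=calibration(n);return cv2.projectPoints(np.array(X,float).reshape(-1,1,3),cv2.Rodrigues(c["R"])[0],c["t"],c["K"],c["D"])[0].reshape(-1,2)
def redmask(im):
    H=cv2.cvtColor(im,cv2.COLOR_BGR2HSV)
    return (((H[...,0]<5)|(H[...,0]>172))&(H[...,1]>170)&(H[...,2]>70)).astype(np.uint8)
def greenmask(im):
    H=cv2.cvtColor(im,cv2.COLOR_BGR2HSV)
    return ((H[...,0]>50)&(H[...,0]<85)&(H[...,1]>120)).astype(np.uint8)
E
python3 - <<'E'
from h import *
for n in("side","top"):
    im=cv2.imread(f"pics/{n}0.png");d=np.load(f"pics/{n}0.npy");C=cloud(n,d)
    for nm,m in(("red",redmask(im)),("green",greenmask(im))):
        k,l,st,ce=cv2.connectedComponentsWithStats(m)
        for i in range(1,k):
            if st[i,4]<60: continue
            P=C[(l==i)&(d>0)]
            bar=P[(P[:,2]>44)&(P[:,2]<62)]
            rf=P[(P[:,2]>22)&(P[:,2]<33)]
            print(n,nm,ce[i].round(1),st[i],"z",np.percentile(P[:,2],[2,50,98]).round(1),"mean",P.mean(0).round(1))
            if len(bar)>8:
                b=cv2.minAreaRect(bar[:,:2].astype(np.float32));print("  bar",len(bar),b,bar[:,2].mean())
            if len(rf)>20: print("  roof circ",cv2.minEnclosingCircle(rf[:,:2].astype(np.float32)))
    # neck
    R=C[(C[...,2]>122)&(C[...,2]<140)&(d>0)&(np.hypot(C[...,0]-0,C[...,1])>300)]
    print(n,"neck",len(R),R.mean(0),R.min(0),R.max(0))
    im2=im.copy()
    if n=="top": crop=im[130:300,90:390]
    else: crop=im[140:340,130:330]
    cv2.imwrite(f"pics/{n}0c.png",cv2.resize(crop,None,fx=2.6,fy=2.6,interpolation=cv2.INTER_CUBIC))
E
```

```text
side red [217.8 190.3] [204 174  25  30 345] z [ 9.  29.8 58.8] mean [551.  126.7  35.5]
  bar 106 ((554.4253540039062, 137.17535400390625), (14.938164710998535, 48.71934127807617), 10.027454376220703) 55.668449871039684
  roof circ ((553.1151123046875, 137.14486694335938), 28.684043884277344)
side red [224.1 250.1] [206 236  39  29 362] z [18.5 25.2 28.6] mean [478.4 -21.9  24.6]
  roof circ ((482.8121337890625, -21.369356155395508), 45.33076095581055)
side neck 2481 [927.63607296 567.55025281 130.88024873] [ 219.74418836 -160.98789404  122.00252777] [1501.26835308 1160.182801    139.9930278 ]
top red [182.2 183.5] [165 168  35  32 829] z [21.9 28.  56.6] mean [555.1 141.5  36. ]
  bar 272 ((555.4810791015625, 143.40940856933594), (16.134279251098633, 53.96249008178711), 5.684041976928711) 54.32990142706624
  roof circ ((555.8045654296875, 143.4744415283203), 30.39590072631836)
top red [264.3 223. ] [257 198  16  50 580] z [17.4 23.2 26.6] mean [484.3 -13.7  22.8]
  roof circ ((484.8003234863281, -13.177571296691895), 46.0081901550293)
top green [131.7 188. ] [114 173  36  31 832] z [17.2 28.3 56.9] mean [544.5 234.1  36.4]
  bar 279 ((545.8668212890625, 238.0767822265625), (16.839855194091797, 52.032962799072266), 38.071163177490234) 54.21410464535369
  roof circ ((544.5624389648438, 237.9569854736328), 29.828142166137695)
top green [159.2 241.1] [141 226  36  32 826] z [20.2 28.1 56.8] mean [447.9 180.1  36.4]
  bar 282 ((445.47662353515625, 182.69393920898438), (52.68577575683594, 16.256118774414062), 81.48654174804688) 54.294445273966595
  roof circ ((446.38824462890625, 182.21340942382812), 29.62980842590332)
top neck 334 [ 479.4815664  -134.29330294  127.92215577] [ 462.50346119 -153.65238764  122.00453857] [ 500.28158954 -116.69554958  133.71687164]
```

View pics/top0c.png

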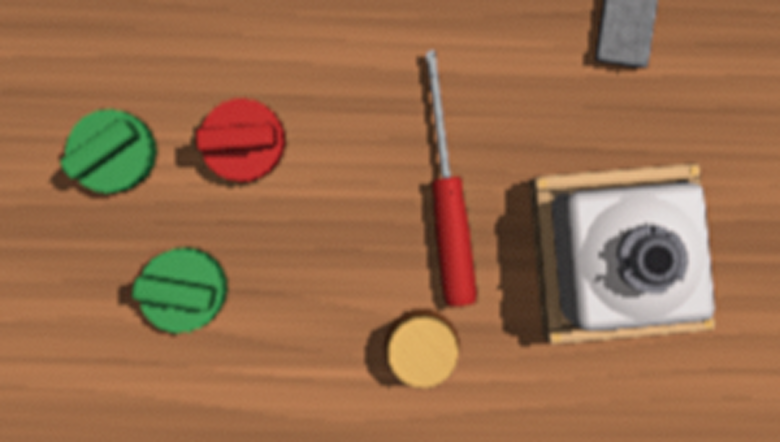

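View pics/side0c.png

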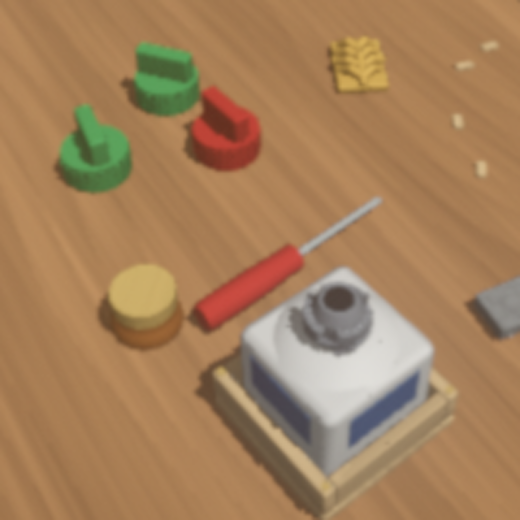

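```bash
python3 - <<'E'
from h import *
for n,uv in(("top",(343.1,230.8)),("side",(260.8,254.2))):
    im=cv2.imread(f"pics/{n}0.png");d=np.load(f"pics/{n}0.npy");C=cloud(n,d)
    print(n,"hole ray@130",ray(n,[uv],130).round(1))
    g=cv2.cvtColor(im,cv2.COLOR_BGR2GRAY).astype(int)
    x,y=map(int,uv)
    print(g[y-11:y+12,x-13:x+14])
    Z=C[...,2]
    m=(Z>126)&(Z<136)&(np.abs(C[...,0]-480)<30)&(np.abs(C[...,1]+134)<30)&(d>0)
    P=C[m];print(len(P),P.mean(0).round(1),cv2.minEnclosingCircle(P[:,:2].astype(np.float32)))
    mm=(g<60)&(np.hypot(*(np.indices(g.shape)-np.array([y,x])[:,None,None]))<8)
    vs,us=np.nonzero(mm);print("dark centroid",us.mean(),vs.mean(),mm.sum(),ray(n,[(us.mean(),vs.mean())],130).round(1))
# red cap bar-top outline rays
for n in("top","side"):
    im=cv2.imread(f"pics/{n}0.png");print(n,proj(n,[[555.5,143.4,55.6],[555.5,143.4,0],[480,-136,130]]).round(1))
E
```

```text
top hole ray@130 [[ 477.9 -136.6  130. ]]
[[ 98  68  73 100 118 123 127 129 117 117  80  67  96 108 111 109 110 126
  141 174 205 223 225 224 222 221 220]
 [ 58  67  97 125 128 124 118 111  93  91  76  69  83  89  93  93  79  91
  111 133 165 204 225 226 222 223 220]
 [ 60  95 121 129 124 107  92  79  66  69  74  78  83  87  89  88  84  92
  113 121 132 169 217 226 224 222 222]
 [ 83 117 130 129 105  76  61  60  66  77  89 100 104 105 103 102  96  96
  105 114 121 145 197 224 226 223 221]
 [102 128 137 118  80  54  53  67  87  99 108 107 105 105 110 116 110 105
   98 101 117 130 164 203 223 224 221]
 [118 131 125  89  57  49  58  83 104 104  96  80  74  74  86  96 107 114
  105 100 114 126 139 181 221 224 222]
 [130 131 102  62  47  50  75 102 104  82  58  46  41  43  49  55  77 101
  111 106 107 119 128 163 214 225 221]
 [136 129  84  49  44  63  92 106  82  54  39  37  37  36  34  37  46  75
  105 113 104 110 126 146 197 222 223]
 [128 114  70  44  43  68 105  94  59  39  33  38  38  38  37  34  37  50
   84 115 107 107 123 134 181 218 223]
 [104  84  55  41  47  77 110  84  47  34
[... 3967 characters left out ...]
136 136
  136 135 133 132 135 141 142 151 178]
 [107 128 140 139 123 108 107 109 114 117 122 124 127 130 132 133 134 136
  135 133 133 134 138 142 140 147 176]
 [ 96 114 131 137 131 120 114 113 114 118 120 123 126 129 131 132 133 134
  133 132 135 142 140 139 136 145 178]
 [ 89  96 116 133 138 134 129 120 112 114 117 121 126 129 129 130 131 133
  133 134 143 150 142 133 132 151 185]]
249 [ 477.5 -140.7  130.4] ((478.946533203125, -138.2078094482422), 17.156476974487305)
dark centroid nan nan 0 [[nan nan nan]]
top [[179.5 182.5]
 [184.1 184.4]
 [342.7 229.5]]
side [[215.3 179. ]
 [216.5 196.9]
 [259.4 254.3]]<stdin>:12: RuntimeWarning: Mean of empty slice.
  ret = ret.dtype.type(ret / rcount)
```

Both views put the neck at about (480, -136). The cap is at about (555.5, 143.4) and its bar's thickness lies 5.5° from world x. I'll write a helper that turns waypoints into rows.

```bash
cat > plan.py <<'E'
from h import *
from scipy.spatial.transform import Rotation as Ro
def rows(wps,p=None,yaw=None):
    """wps: list of (x,y,z,yawdeg)"""
    s=read_state()
    R=Ro.from_euler('xyz',s["tool_rot"]) if yaw is None else Ro.from_euler('xyz',[np.pi,0,np.radians(yaw)])
    p=s["eef_pos"].copy() if p is None else np.array(p,float)
    for x,y,z,w in wps:
        G=Ro.from_euler('xyz',[np.pi,0,np.radians(w)])
        sl=R.inv().apply(np.array([x,y,z])-p); tn=np.degrees((R.inv()*G).as_rotvec())
        print("slide",sl.round(1),"turn",tn.round(1)); 
        p=p+R.apply(sl.round(1));R=R*Ro.from_rotvec(np.radians(tn.round(1)))
E
python3 - <<'E'
from plan import *
N=16;a0=np.radians(-75.8);a1=np.arctan2(143.4,555.5)
w=[]
for i in range(1,N+1):
    f=i/N;a=a0+(a1-a0)*f;r=649.6+(573.7-649.6)*f
    w.append((r*np.cos(a),r*np.sin(a),199-f*49,-75.8+f*(81.3)))
rows(w)
E
```

```text
slide [ -7.7 -63.4   2.2] turn [-0.   0.1 -5.1]
slide [ -8.4 -62.8   3. ] turn [-0.  -0.  -5.1]
slide [ -9.  -62.4   3.1] turn [-0. -0. -5.]
slide [ -9.7 -61.7   3.1] turn [-0.  -0.  -5.1]
slide [-10.2 -61.2   3. ] turn [-0.  -0.  -5.1]
slide [-10.7 -60.6   3.1] turn [-0.  -0.  -5.1]
slide [-11.3 -60.    3.1] turn [-0.  -0.  -5.1]
slide [-11.8 -59.5   3. ] turn [-0.  -0.  -5.1]
slide [-12.2 -58.9   3.1] turn [-0. -0. -5.]
slide [-12.9 -58.3   3. ] turn [-0.  -0.  -5.1]
slide [-13.4 -57.7   3.1] turn [-0.  -0.  -5.1]
slide [-13.8 -57.1   3.1] turn [-0.  -0.  -5.1]
slide [-14.3 -56.5   3. ] turn [-0.  -0.  -5.1]
slide [-14.8 -55.9   3.1] turn [ 0. -0. -5.]
slide [-15.2 -55.3   3.1] turn [ 0.  -0.  -5.1]
slide [-15.7 -54.7   3. ] turn [ 0.  -0.  -5.1]
```

play_rows(
  targets=[
    {"slide":[-7,-58,1],"turn":[0,0,-5],"hand":85},
    {"slide":[-8,-58,1],"turn":[0,0,-5],"hand":85},
    {"slide":[-9,-58,1],"turn":[0,0,-5],"hand":85},
    {"slide":[-10,-58,1],"turn":[0,0,-5],"hand":85},
    {"slide":[-10,-58,1],"turn":[0,0,-5],"hand":85},
  ],
)

```text
clock: 0.72
eef_pos: [404.8, -471.2, 193.4]
tool_rot: [-3.141, 0.0, -0.884]
force: [1.1, -0.9, 0.6]
width: 85.2
```

play_rows(
  targets=[
    {"slide":[-11,-58,1],"turn":[0,0,-5],"hand":85},
    {"slide":[-11,-58,1],"turn":[0,0,-5],"hand":85},
    {"slide":[-12,-58,1],"turn":[0,0,-5],"hand":85},
    {"slide":[-12,-58,1],"turn":[0,0,-5],"hand":85},
    {"slide":[-13,-58,1],"turn":[0,0,-5],"hand":85},
  ],
)

```text
clock: 1.35
eef_pos: [547.6, -215.0, 188.5]
tool_rot: [-3.141, 0.0, -0.447]
force: [1.5, -0.1, 0.3]
width: 85.3
```

```bash
python3 - <<'E'
from plan import *
s=read_state();print(s["eef_pos"],np.degrees(s["tool_rot"]),s["clock"],s["qpos"])
p=s["eef_pos"];y=np.degrees(s["tool_rot"][2])
a0=np.arctan2(p[1],p[0]);r0=np.hypot(*p[:2]);a1=np.arctan2(143.4,555.5);w=[]
N=7
for i in range(1,N+1):
    f=i/N;a=a0+(a1-a0)*f;r=r0+(573.7-r0)*f
    w.append((r*np.cos(a),r*np.sin(a),p[2]+f*(140-p[2]),y+f*(5.5-y)))
rows(w)
E
```

```text
[ 547.5808258  -215.00114098  188.50739442] [-1.79990969e+02  7.80550617e-03 -2.56392180e+01] 1.35 [ 0.45821429  0.55578692 -0.20481369  1.70345129  0.13757778  0.8965211
 -0.25017459]
slide [ -8.3 -52.    6.9] turn [-0.   0.  -4.4]
slide [ -8.9 -51.6   7. ] turn [-0.   0.  -4.5]
slide [ -9.4 -51.4   6.9] turn [-0.   0.  -4.4]
slide [-10.1 -51.    7. ] turn [-0.   0.  -4.5]
slide [-10.6 -50.8   6.9] turn [-0.   0.  -4.4]
slide [-11.2 -50.4   6.9] turn [-0.   0.  -4.5]
slide [-11.7 -50.2   7. ] turn [-0.   0.  -4.4]
```

play_rows(
  targets=[
    {"slide":[-8,-52,7],"turn":[0,0,-4.4],"hand":85},
    {"slide":[-9,-52,7],"turn":[0,0,-4.4],"hand":85},
    {"slide":[-9.5,-51,7],"turn":[0,0,-4.4],"hand":85},
    {"slide":[-10,-51,7],"turn":[0,0,-4.4],"hand":85},
  ],
)

```text
clock: 1.85
eef_pos: [580.2, -9.7, 160.4]
tool_rot: [-3.142, 0.0, -0.141]
force: [1.2, 0.1, 0.9]
width: 84.7
```

play_rows(
  targets=[
    {"slide":[-10.5,-51,7],"turn":[0,0,-4.4],"hand":85},
    {"slide":[-11,-50,7],"turn":[0,0,-4.4],"hand":85},
    {"slide":[-5,-25,4],"turn":[0,0,-2.2],"hand":85},
    {"slide":[0,0,0],"turn":[0,0,0],"hand":85},
    {"slide":[0,0,0],"turn":[0,0,0],"hand":60},
  ],
)

```text
clock: 2.48
eef_pos: [564.4, 114.4, 142.7]
tool_rot: [3.14, 0.0, 0.047]
force: [-0.5, -1.5, 0.5]
width: 69.0
```

```bash
python3 - <<'E'
from plan import *
s=read_state();print(s["eef_pos"],np.degrees(s["tool_rot"]),s["clock"],s["width"])
rows([(555.5,143.4,100,5.5),(555.5,143.4,31.5,5.5)])
im,d=get_image("side");cv2.imwrite("pics/side1.png",cv2.resize(im[90:290,100:400],None,fx=2.6,fy=2.6))
E
```

```text
[564.35516869 114.39082111 142.745469  ] [1.79917269e+02 1.44084759e-02 2.67757373e+00] 2.475 68.99290234927547
slide [ -7.5 -29.5  42.7] turn [ 0.1  0.  -2.8]
slide [ 0.   0.1 68.5] turn [-0.  0. -0.]
```

View pics/side1.png

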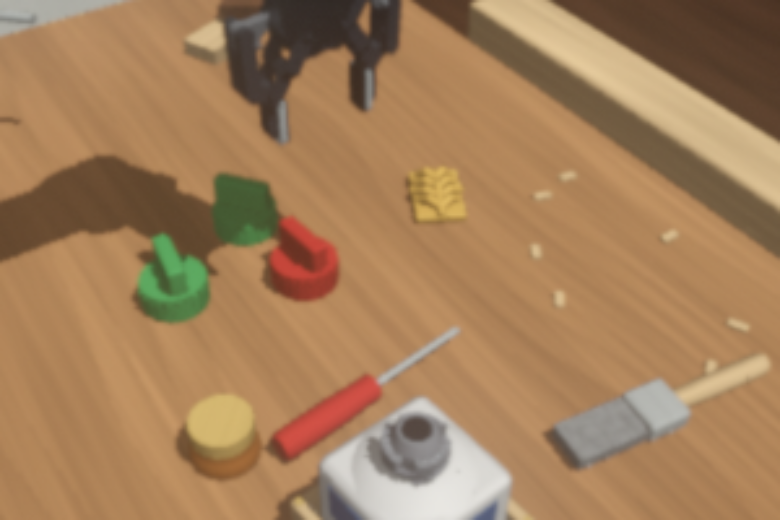

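The side view shows the jaws at crop (330,80), well above the red cap at (305,260). The green caps are clear of the path. Now I'll descend.

play_rows(
  targets=[
    {"slide":[-7.5,-29.5,43],"turn":[0,0,-2.8],"hand":50},
    {"slide":[0,0,0],"turn":[0,0,0],"hand":50},
    {"slide":[0,0,30],"turn":[0,0,0],"hand":50},
    {"slide":[0,0,20],"turn":[0,0,0],"hand":50},
    {"slide":[0,0,10],"turn":[0,0,0],"hand":50},
  ],
)

```text
clock: 3.15
eef_pos: [555.8, 143.2, 39.6]
tool_rot: [3.14, 0.0, 0.095]
force: [-0.2, -0.2, 0.6]
width: 50.0
```

```bash
python3 - <<'E'
from plan import *
s=read_state();print(s["eef_pos"],np.degrees(s["tool_rot"]),s["clock"],s["width"],s["force"])
im,d=get_image("side");cv2.imwrite("pics/side2.png",cv2.resize(im[130:230,150:300],None,fx=5,fy=5))
im,d=get_image("top");cv2.imwrite("pics/top2.png",cv2.resize(im[130:230,110:260],None,fx=5,fy=5))
E
```

```text
[555.75580204 143.16224982  39.57750013] [1.79925468e+02 7.48899361e-03 5.43151344e+00] 3.15 50.00907079466635 [-0.24428883 -0.24623406  0.57917889]
```

View pics/side2.png

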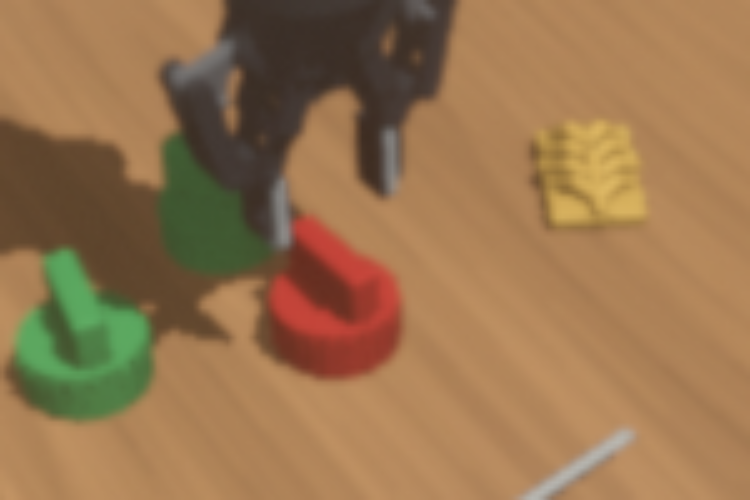

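```bash
python3 - <<'E'
from plan import *
s=read_state()
t=np.radians(5.43);p=s["eef_pos"];ax=np.array([np.cos(t),np.sin(t),0])
for dz in(0,6):print(dz,proj("side",[p+25*ax+[0,0,dz],p-25*ax+[0,0,dz],p+[0,0,dz]]).round(1),proj("top",[p+[0,0,dz]]))
# bar top ends in side: crop pixel -> img
for uv in [(305,222),(365,272)]:
    q=(uv[0]/5+150,uv[1]/5+130);print(q,ray("side",[q],55.6).round(1))
rim=[[555.5+30*np.cos(a),143.4+30*np.sin(a),0] for a in np.linspace(0,6.28,73)]
r=proj("side",rim);print("rim pred u",r[:,0].min(),r[:,0].max(),"v max",r[:,1].max())
E
```

```text
0 [[224.3 179.8]
 [206.6 188.7]
 [215.5 184.2]] [[180.68491754 183.15389155]]
6 [[224.2 177.8]
 [206.4 186.7]
 [215.4 182.2]] [[180.16677066 182.9404793 ]]
(211.0, 174.4) [[555.3 163.1  55.6]]
(223.0, 184.4) [[560.5 117.7  55.6]]
rim pred u 203.85780351954733 229.17677005141812 v max 205.7001196417069
```

View pics/top2.png

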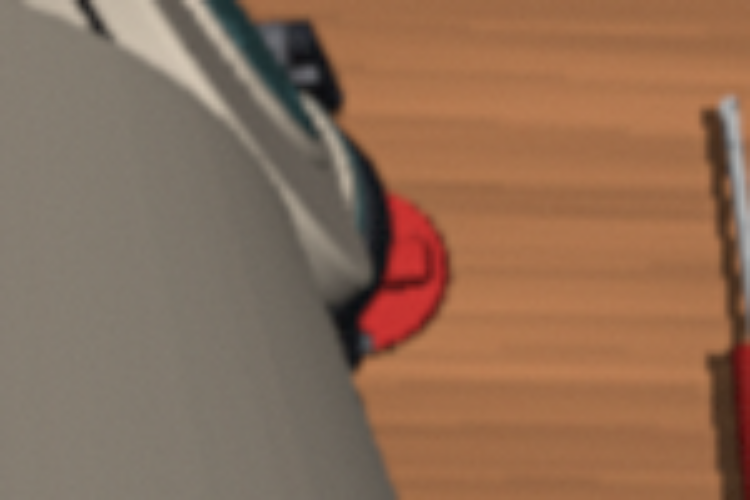

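```bash
python3 - <<'E'
from plan import *
print(proj("side",[[564.4,114.4,142.7]]))
im,d=get_image("side");C=cloud("side",d)
p=read_state()["eef_pos"]
for (u,v) in [(205,176),(206,178),(206,174),(226,166),(227,168),(226,163),(205,170),(227,160)]:print(u,v,d[v,u],C[v,u].round(1),im[v,u])
Q=C[(d>0)&(np.abs(C[...,0]-p[0])<60)&(np.abs(C[...,1]-p[1])<45)&(C[...,2]>30)&(C[...,2]<110)&(cv2.cvtColor(im,cv2.COLOR_BGR2HSV)[...,1]<110)]
for z in range(30,110,8):
    q=Q[(Q[:,2]>=z)&(Q[:,2]<z+8)]
    if len(q):print(z,len(q),q.min(0).round(),q.max(0).round())
E
```

```text
[[223.88127344 153.08705855]]
205 176 810.24414 [523.1 128.2  89.8] [114 117 120]
206 178 815.5209 [525.1 128.3  83.2] [122 126 129]
206 174 809.47986 [526.2 128.9  93.5] [128 131 134]
226 166 841.0095 [580.5 136.   87.3] [73 79 88]
227 168 844.9652 [582.3 134.9  81.5] [ 95 111 132]
226 163 833.38324 [580.  134.5  96.9] [81 86 94]
205 170 802.4882 [525.2 130.  104.3] [132 136 137]
227 160 832.50134 [583.9 136.3 102.4] [123 126 129]
70 2 [524. 132.  77.] [525. 137.  78.]
78 19 [518. 128.  79.] [591. 140.  86.]
86 44 [516. 128.  86.] [592. 147.  94.]
94 38 [515. 128.  94.] [592. 144. 102.]
102 49 [515. 128. 102.] [592. 151. 110.]
```

play_rows(
  targets=[
    {"slide":[0,0,8],"turn":[0,0,0],"hand":30},
    {"slide":[0,0,0],"turn":[0,0,0],"hand":30},
    {"slide":[0,0,0],"turn":[0,0,0],"hand":30},
  ],
)

```text
clock: 3.68
eef_pos: [555.3, 145.3, 32.2]
tool_rot: [-3.142, -0.0, 0.098]
force: [0.2, -0.5, -0.0]
width: 29.6
```

```bash
cat > tip.py <<'E'
from plan import *
import sys
s=read_state();p=s["eef_pos"];print(p.round(1),np.degrees(s["tool_rot"]).round(2),s["clock"],s["width"],s["force"].round(2),s["torque"].round(2),s["qpos"].round(3))
im,d=get_image("side");C=cloud("side",d)
cv2.imwrite(sys.argv[1],cv2.resize(im[130:230,150:300],None,fx=5,fy=5))
Q=C[(d>0)&(np.abs(C[...,0]-p[0])<60)&(np.abs(C[...,1]-p[1])<45)&(C[...,2]>30)&(C[...,2]<110)&(cv2.cvtColor(im,cv2.COLOR_BGR2HSV)[...,1]<110)]
for z in range(30,110,6):
    q=Q[(Q[:,2]>=z)&(Q[:,2]<z+6)]
    if len(q):print(z,len(q),q.min(0).round(),q.max(0).round())
E
python3 tip.py pics/side3.png
```

```text
[555.3 145.3  32.2] [-1.8e+02 -3.0e-02  5.6e+00] 3.675 29.56566073760874 [ 0.19 -0.47 -0.01] [-0.05  0.   -0.03] [-0.138  0.762 -0.262  1.86   0.342  0.563 -0.524]
42 1 [547. 159.  42.] [547. 159.  42.]
66 9 [533. 132.  68.] [575. 141.  71.]
72 24 [526. 131.  72.] [579. 148.  78.]
78 35 [526. 131.  78.] [580. 148.  84.]
84 31 [525. 131.  84.] [581. 147.  90.]
90 32 [525. 130.  90.] [580. 148.  96.]
96 37 [525. 130.  96.] [582. 150. 102.]
102 27 [526. 130. 102.] [575. 153. 108.]
108 9 [525. 129. 109.] [577. 148. 110.]
```

View pics/side3.png

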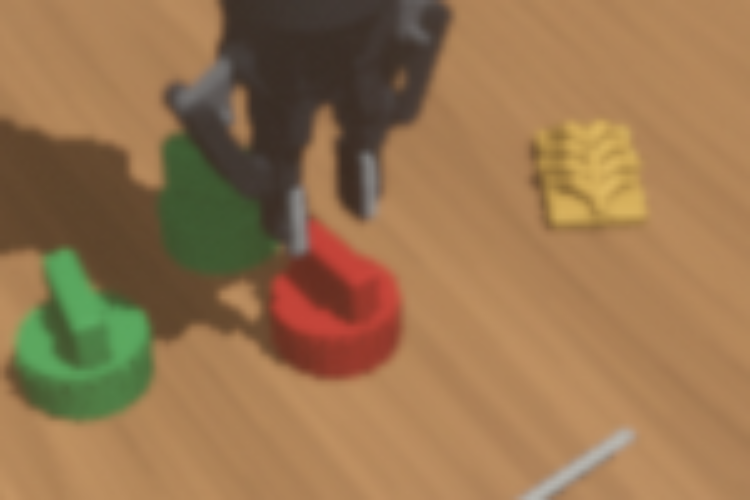

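play_rows(
  targets=[
    {"slide":[0,0,7],"turn":[0,0,0],"hand":32},
    {"slide":[0,0,7],"turn":[0,0,0],"hand":32},
    {"slide":[0,0,0],"turn":[0,0,0],"hand":32},
  ],
)

```text
clock: 4.1
eef_pos: [554.5, 145.1, 17.0]
tool_rot: [3.141, 0.002, 0.098]
force: [-0.3, 0.4, 0.7]
width: 32.2
```

```bash
python3 tip.py pics/side4.png
```

```text
[554.5 145.1  17. ] [1.7998e+02 9.0000e-02 5.6000e+00] 4.1 32.165250274838364 [-0.31  0.39  0.69] [-0.01  0.03  0.04] [-0.146  0.786 -0.25   1.866  0.351  0.534 -0.532]
30 1 [549. 155.  32.] [549. 155.  32.]
48 1 [533. 137.  53.] [533. 137.  53.]
54 14 [532. 130.  55.] [582. 141.  60.]
60 25 [524. 131.  60.] [583. 145.  66.]
66 36 [523. 131.  66.] [583. 148.  72.]
72 39 [524. 131.  72.] [583. 149.  78.]
78 31 [524. 131.  79.] [583. 153.  84.]
84 35 [525. 129.  84.] [580. 156.  90.]
90 21 [522. 128.  90.] [579. 152.  96.]
96 60 [505. 126.  96.] [596. 153. 102.]
102 91 [503. 125. 102.] [600. 155. 108.]
108 31 [504. 128. 108.] [602. 158. 110.]
```

View pics/side4.png

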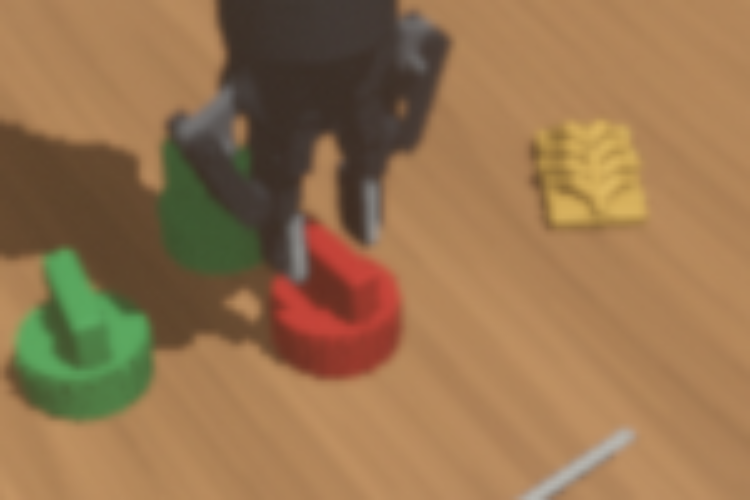

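The fingertips sit about 36 mm above the reported TCP height. The image, the depth and the absence of contact force all agree on that, so I'll set height by vision and go down gradually.

play_rows(
  targets=[
    {"slide":[0,0,6],"turn":[0,0,0],"hand":32},
    {"slide":[0,0,6],"turn":[0,0,0],"hand":32},
    {"slide":[0,0,0],"turn":[0,0,0],"hand":32},
  ],
)

```text
clock: 4.53
eef_pos: [554.7, 145.1, 5.3]
tool_rot: [3.141, 0.001, 0.098]
force: [-0.4, -0.2, 0.2]
width: 32.1
```

```bash
python3 tip.py pics/side5.png
```

```text
[554.7 145.1   5.3] [1.7998e+02 7.0000e-02 5.6000e+00] 4.525 32.1075581955125 [-0.38 -0.2   0.2 ] [-0.04  0.01 -0.02] [-0.152  0.805 -0.24   1.869  0.359  0.511 -0.539]
30 2 [548. 147.  30.] [582. 149.  31.]
36 1 [532. 137.  42.] [532. 137.  42.]
42 10 [532. 131.  43.] [575. 138.  48.]
48 21 [525. 131.  49.] [582. 143.  54.]
54 32 [524. 131.  54.] [584. 149.  60.]
60 32 [523. 131.  60.] [582. 146.  66.]
66 38 [524. 131.  66.] [583. 149.  72.]
72 29 [524. 132.  72.] [578. 151.  78.]
78 21 [523. 130.  78.] [579. 152.  84.]
84 53 [507. 127.  84.] [594. 154.  90.]
90 90 [505. 126.  90.] [603. 157.  96.]
96 69 [502. 127.  96.] [606. 160. 102.]
102 65 [501. 125. 102.] [607. 159. 108.]
108 38 [498. 124. 108.] [603. 158. 110.]
```

View pics/side5.png

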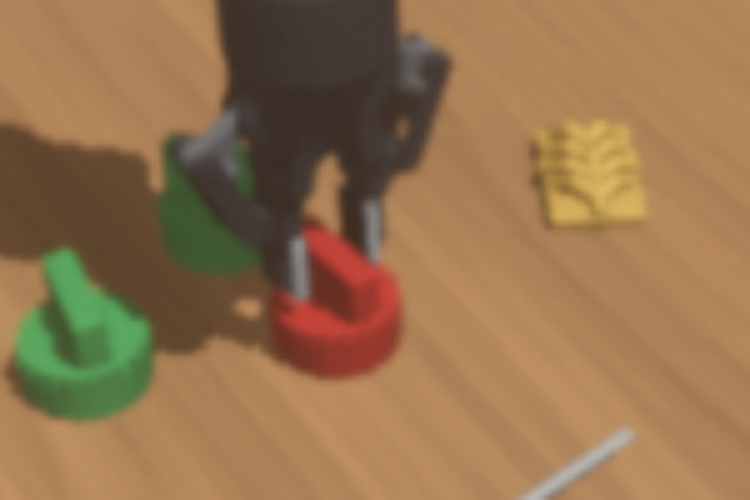

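play_rows(
  targets=[
    {"slide":[0,0,6],"turn":[0,0,0],"hand":32},
    {"slide":[0,0,3],"turn":[0,0,0],"hand":32},
    {"slide":[0,0,0],"turn":[0,0,0],"hand":32},
  ],
)

```text
clock: 4.95
eef_pos: [554.9, 145.2, -3.4]
tool_rot: [3.141, 0.001, 0.098]
force: [0.1, 0.3, 0.4]
width: 32.3
```

```bash
python3 tip.py pics/side6.png
```

```text
[554.9 145.2  -3.4] [1.7999e+02 3.0000e-02 5.6000e+00] 4.95 32.27383438193124 [0.13 0.31 0.39] [-0.   -0.02 -0.  ] [-0.157  0.819 -0.233  1.871  0.364  0.494 -0.544]
30 5 [532. 133.  30.] [549. 149.  36.]
36 14 [528. 130.  37.] [581. 139.  42.]
42 21 [525. 130.  42.] [581. 145.  48.]
48 28 [524. 132.  48.] [582. 146.  54.]
54 33 [523. 131.  54.] [582. 151.  60.]
60 30 [524. 131.  60.] [582. 150.  66.]
66 30 [525. 130.  67.] [579. 151.  72.]
72 23 [523. 128.  72.] [589. 151.  78.]
78 71 [506. 127.  78.] [598. 154.  84.]
84 86 [503. 126.  84.] [604. 155.  90.]
90 56 [501. 126.  90.] [606. 161.  96.]
96 84 [499. 123.  96.] [608. 158. 102.]
102 88 [495. 125. 102.] [609. 159. 108.]
108 28 [497. 125. 108.] [612. 156. 110.]
```

View pics/side6.png

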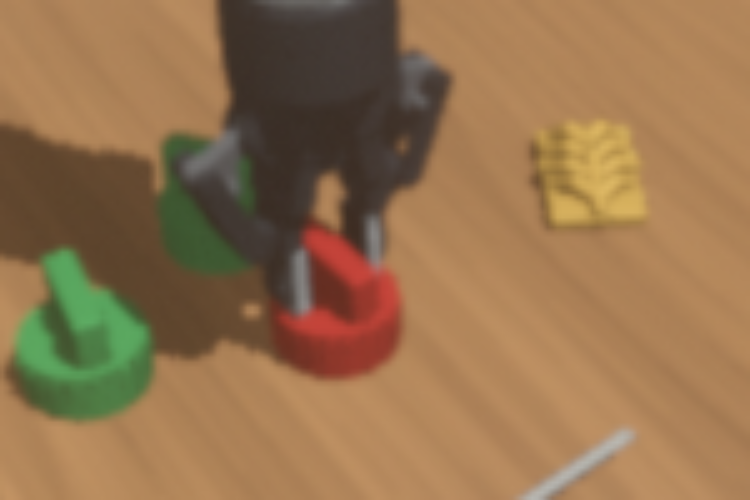

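The tips are level with the lower part of the bar, at about z 34, one on each side. I'll close on it.

play_rows(
  targets=[
    {"slide":[0,0,0],"turn":[0,0,0],"hand":20},
    {"slide":[0,0,0],"turn":[0,0,0],"hand":8},
    {"slide":[0,0,0],"turn":[0,0,0],"hand":0},
    {"slide":[0,0,0],"turn":[0,0,0],"hand":0},
  ],
)

```text
clock: 5.5
eef_pos: [555.5, 145.4, -2.8]
tool_rot: [-3.141, -0.001, 0.098]
force: [0.3, 0.1, 3.9]
width: 15.0
```

```bash
python3 tip.py pics/side7.png
```

```text
[555.5 145.4  -2.8] [-1.7999e+02 -4.0000e-02  5.5900e+00] 5.5 15.031562432819692 [0.33 0.09 3.92] [ 0.    0.07 -0.  ] [-0.157  0.818 -0.233  1.871  0.364  0.494 -0.544]
30 4 [541. 133.  30.] [547. 141.  36.]
36 11 [537. 131.  37.] [548. 137.  41.]
42 20 [534. 132.  42.] [573. 146.  48.]
48 18 [534. 131.  48.] [574. 144.  54.]
54 26 [533. 133.  54.] [574. 147.  60.]
60 31 [534. 132.  60.] [574. 151.  66.]
66 27 [534. 131.  66.] [569. 155.  72.]
72 32 [531. 129.  72.] [580. 158.  78.]
78 73 [518. 128.  78.] [590. 156.  84.]
84 83 [511. 127.  84.] [597. 155.  90.]
90 55 [509. 127.  90.] [600. 157.  96.]
96 77 [505. 126.  96.] [603. 158. 102.]
102 73 [501. 125. 102.] [609. 155. 108.]
108 25 [503. 125. 108.] [605. 153. 110.]
```

View pics/side7.png

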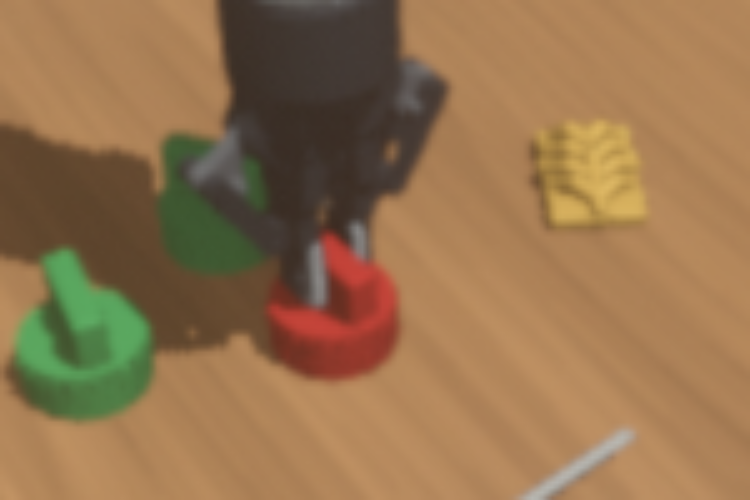

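Gripped at width 15, and the cap still stands upright. Lifting.

play_rows(
  targets=[
    {"slide":[0,0,-10],"turn":[0,0,0],"hand":0},
    {"slide":[0,0,-20],"turn":[0,0,0],"hand":0},
    {"slide":[0,0,-40],"turn":[0,0,0],"hand":0},
    {"slide":[0,0,-50],"turn":[0,0,0],"hand":0},
    {"slide":[0,0,-50],"turn":[0,0,0],"hand":0},
  ],
)

```text
clock: 6.18
eef_pos: [554.5, 145.0, 168.6]
tool_rot: [3.141, 0.001, 0.098]
force: [0.1, -0.6, -0.8]
width: 14.9
```

```bash
python3 - <<'E'
from plan import *
s=read_state();p=s["eef_pos"];print(p,np.degrees(s["tool_rot"]),s["clock"],s["width"],s["force"],s["qpos"])
im,d=get_image("side");cv2.imwrite("pics/side8.png",cv2.resize(im[60:260,120:380],None,fx=3,fy=3))
C=cloud("side",d);k,l,st,ce=cv2.connectedComponentsWithStats(redmask(im))
for i in range(1,k):
    if st[i,4]>60:
        P=C[(l==i)&(d>0)];print(st[i],P.mean(0).round(1),np.percentile(P,[2,98],axis=0).round(1))
print(proj("side",[p]))
E
```

```text
[554.54599207 145.01318289 168.59420826] [1.79993589e+02 4.39026617e-02 5.60383842e+00] 6.175 14.896047737491847 [ 0.12324332 -0.56265673 -0.82889162] [-0.07681161  0.57277916 -0.35135254  1.76277402  0.25056364  0.8509038
 -0.44515377]
[198 111  28  33 457] [548.5 120.  201. ] [[525.4 110.4 178.2]
 [575.1 144.2 228.6]]
[206 236  37  29 185] [467.7 -21.6  25.6] [[439.4 -32.4  19.1]
 [523.5 -10.6  28.6]]
[[211.80524601 137.24600221]]
```

View pics/side8.png

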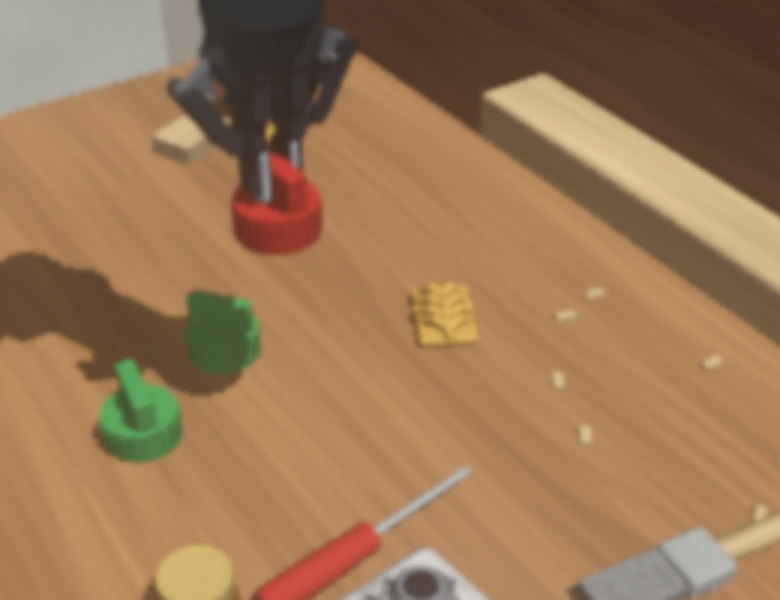

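```bash
python3 - <<'E'
from plan import *
s=read_state();p=s["eef_pos"]
N=7;a=np.array([*p,5.6]);b=np.array([481.3,-135.2,168,-55])
f=[.08,.25,.43,.6,.77,.93,1]
rows([a+(b-a)*k for k in f])
E
```

```text
slide [-8.4 21.8  0.5] turn [-0.1 -0.6  4.8]
slide [-13.8  47.8   1.2] turn [-0.   0.  10.4]
slide [-5.2 52.3  1.2] turn [-0.   0.  10.9]
slide [ 4.5 49.5  1.3] turn [-0.   0.  10.3]
slide [13.2 47.9  1.2] turn [-0.   0.  10.3]
slide [20.3 42.1  1.1] turn [-0.   0.   9.7]
slide [11.9 16.7  0.5] turn [-0.   0.   4.2]
```

play_rows(
  targets=[
    {"slide":[-8,22,0],"turn":[0,0,5],"hand":0},
    {"slide":[-14,48,0],"turn":[0,0,10.4],"hand":0},
    {"slide":[-5,52,0],"turn":[0,0,10.6],"hand":0},
    {"slide":[4.5,49.5,0],"turn":[0,0,10.4],"hand":0},
    {"slide":[13,48,0],"turn":[0,0,10.3],"hand":0},
  ],
)

```text
clock: 6.85
eef_pos: [494.8, -73.2, 167.2]
tool_rot: [-3.141, -0.0, -0.723]
force: [-0.2, 0.3, -1.0]
width: 15.1
```

play_rows(
  targets=[
    {"slide":[20,42,0],"turn":[0,0,9.7],"hand":0},
    {"slide":[12,17,0],"turn":[0,0,4.2],"hand":0},
    {"slide":[0,0,0],"turn":[0,0,0],"hand":0},
  ],
)

```text
clock: 7.22
eef_pos: [477.1, -137.4, 167.0]
tool_rot: [3.142, -0.0, -0.961]
force: [0.4, 0.9, -0.7]
width: 14.6
```

```bash
cat > look.py <<'E'
from plan import *
import sys
t=sys.argv[1]
s=read_state();p=s["eef_pos"];print(p.round(1),np.degrees(s["tool_rot"]).round(2),s["clock"],s["width"],s["force"].round(1),s["torque"].round(2),s["qpos"].round(2))
ims=[]
for n,(x,y) in(("side",(205,160)),("top",(280,160))):
    im,d=get_image(n);ims.append(cv2.resize(im[y:y+150,x:x+100],None,fx=4,fy=4))
    C=cloud(n,d);k,l,st,ce=cv2.connectedComponentsWithStats(redmask(im))
    for i in range(1,k):
        if st[i,4]>40:
            P=C[(l==i)&(d>0)]
            if P[:,2].mean()>60: print(n,st[i],P.mean(0).round(1),np.percentile(P,[2,98],axis=0).round(1).tolist())
cv2.imwrite(f"pics/{t}.png",np.hstack(ims))
E
python3 look.py l1
```

```text
[ 477.1 -137.4  167. ] [180.    -0.   -55.09] 7.225 14.550891359178415 [ 0.4  0.9 -0.7] [ 0.01 -0.02 -0.03] [ 0.27  0.46 -0.06  1.97  0.04  0.72 -0.78]
side [248 217  14  16 133] [ 459.1 -151.8  226.2] [[449.2, -159.9, 222.0], [468.5, -141.1, 228.1]]
side [260 224  18  16 116] [ 482.6 -156.8  199.4] [[464.6, -165.1, 197.6], [497.8, -147.7, 204.4]]
top [334 217  31  28 381] [ 487.2 -121.6  205.3] [[466.4, -146.0, 191.4], [501.8, -106.9, 226.2]]
```

View pics/l1.png

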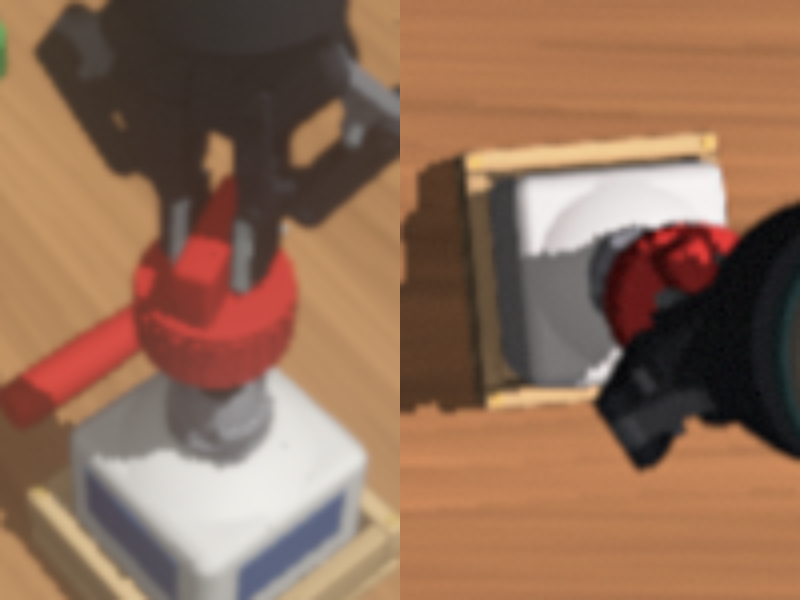

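The cap hangs over the neck with its axis roughly above it. I'll fit a circle to the skirt's depth points and compare that with the neck.

```bash
cat > axis.py <<'E'
from plan import *
from scipy.optimize import least_squares
def axis(n,zlo,zhi,im,d):
    H=cv2.cvtColor(im,cv2.COLOR_BGR2HSV)
    m=((H[...,0]<8)|(H[...,0]>170))&(H[...,1]>130)&(H[...,2]>40)&(d>0)
    C=cloud(n,d);P=C[m];P=P[(np.hypot(P[:,0]-480,P[:,1]+136)<50)&(P[:,2]>zlo)&(P[:,2]<zhi)]
    f=lambda c:np.hypot(P[:,0]-c[0],P[:,1]-c[1])-30
    r=least_squares(f,[480,-136],loss="soft_l1",f_scale=1.)
    return r.x.round(1),len(P),np.sqrt(np.median(r.fun**2)).round(2) if len(r.fun) else 0
if __name__=="__main__":
    s=read_state();print(s["eef_pos"],s["clock"])
    z0=s["eef_pos"][2]+3.5
    for n in("side","top"):
        im,d=get_image(n);print(n,axis(n,z0+3,z0+24,im,d))
        H=cv2.cvtColor(im,cv2.COLOR_BGR2HSV);m=((H[...,0]<8)|(H[...,0]>170))&(H[...,1]>130)&(d>0)
        P=cloud(n,d)[m];P=P[(np.hypot(P[:,0]-480,P[:,1]+136)<40)&(P[:,2]>z0-15)]
        print("z hist",np.histogram(P[:,2]-z0,bins=np.arange(-14,66,4))[0], "roof z",np.median(P[np.abs(P[:,2]-z0-27.6)<3,2]))
E
python3 axis.py
```

```text
[ 478.10369652 -134.8007099   166.94381831] 7.325
side (array([ 474.3, -137.7]), 359, np.float64(0.46))
z hist [  0   0   0   2  43  64  61  76  67  90 428  24  28  33  32  28  26 233
   4] roof z 198.71686217963182
top (array([ 473.9, -135. ]), 102, np.float64(0.37))
z hist [  0   0   0   2   8  10  15  19  35  97 151   9  12   8  14  14  60  58
   0] roof z 196.8960850298691
```

```bash
python3 - <<'E'
from plan import *
for c in((474.1,-136.3),(480,-136)):
    for n in("side","top"):
        r=[];
        for z in(171,198.6):
            q=proj(n,[[c[0]+30*np.cos(a),c[1]+30*np.sin(a),z] for a in np.linspace(0,6.28,90)]);r+= [q.min(0).round(1),q.max(0).round(1)]
        print(c,n,r)
# refit neck with known radius at top flat edge / bore
d=np.load("pics/top0.npy");C=cloud("top",d);P=C.reshape(-1,3);P=P[np.hypot(P[:,0]-480,P[:,1]+136)<30]
for lo,hi in((100,112),(112,118),(118,122),(122,126),(126,129),(129,131),(131,140)):
    q=P[(P[:,2]>lo)&(P[:,2]<hi)];print(lo,len(q),cv2.minEnclosingCircle(q[:,:2].astype(np.float32)))
E
```

```text
(474.1, -136.3) side [array([237.4, 224.9]), array([276.7, 254.9]), array([237.1, 212.6]), array([277.8, 242.7])]
(474.1, -136.3) top [array([330.4, 215.2]), array([369.2, 254.7]), array([334.7, 215.5]), array([375.5, 256.9])]
(480, -136) side [array([240.5, 223.2]), array([279.7, 253. ]), array([240.4, 211. ]), array([280.8, 240.8])]
(480, -136) top [array([330.2, 211.3]), array([369.1, 250.7]), array([334.6, 211.4]), array([375.3, 252.8])]
100 169 ((479.78466796875, -135.91664123535156), 29.85222816467285)
112 39 ((479.05291748046875, -136.0527801513672), 22.433671951293945)
118 167 ((479.2235107421875, -135.61944580078125), 22.466482162475586)
122 90 ((478.7228698730469, -135.8846893310547), 21.6805362701416)
126 80 ((479.1339416503906, -134.6685791015625), 14.959900856018066)
129 136 ((479.7349548339844, -134.9397735595703), 13.687532424926758)
131 28 ((479.0802307128906, -134.09226989746094), 11.312155723571777)
```

play_rows(
  targets=[
    {"slide":[1.9,-4.8,0],"turn":[0,0,0],"hand":0},
    {"slide":[0,0,6],"turn":[0,0,0],"hand":0},
    {"slide":[0,0,8],"turn":[0,0,0],"hand":0},
    {"slide":[0,0,6],"turn":[0,0,0],"hand":0},
    {"slide":[0,0,0],"turn":[0,0,0],"hand":0},
  ],
)

```text
clock: 8.05
eef_pos: [481.9, -135.3, 146.2]
tool_rot: [3.141, 0.001, -0.96]
force: [0.7, 0.5, -0.2]
width: 15.1
```

```bash
python3 axis.py; python3 look.py l2
```

```text
[ 481.86693087 -135.32544901  146.18751132] 8.05
side (array([ 478.1, -138.4]), 307, np.float64(0.43))
z hist [  0   0   0   0  26  49  74  55  70  81 409  26  21  25  33  24  33 221
   5] roof z 178.00077343298483
top (array([ 478. , -135.9]), 75, np.float64(0.33))
z hist [  0   0   0   0   2   7  12  16  22  84 137   8  12   9   8  12  45  59
   0] roof z 176.43005475656892
[ 482.5 -135.5  146.8] [179.99   0.   -55.01] 8.15 14.679996114055898 [-0.1 -0.1 -1. ] [-0.    0.01  0.02] [ 0.26  0.49 -0.06  1.98  0.05  0.67 -0.79]
side [251 225  13  14 117] [ 465.1 -149.5  206.3] [[455.1, -158.5, 204.0], [475.3, -139.9, 208.3]]
side [270 231   9  12  47] [ 495.4 -153.5  178.9] [[485.9, -160.5, 177.8], [503.9, -145.2, 180.1]]
top [331 213  28  26 323] [ 491.8 -120.2  186.4] [[471.3, -142.8, 171.6], [506.1, -106.9, 206.3]]
```

View pics/l2.png

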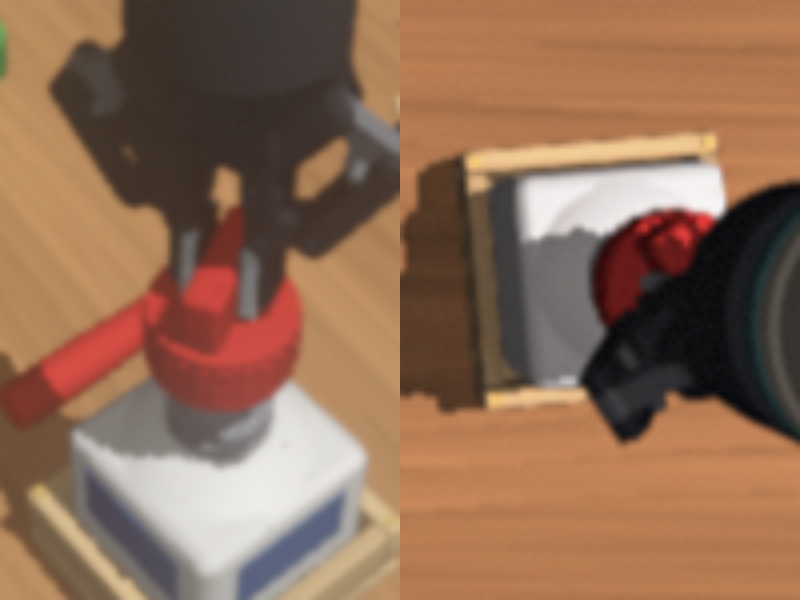

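play_rows(
  targets=[
    {"slide":[-0.7,-1.1,4],"turn":[0,0,0],"hand":0},
    {"slide":[0,0,5],"turn":[0,0,0],"hand":0},
    {"slide":[0,0,5],"turn":[0,0,0],"hand":0},
    {"slide":[0,0,3],"turn":[0,0,0],"hand":0},
    {"slide":[0,0,3],"turn":[0,0,0],"hand":0},
  ],
)

```text
clock: 8.88
eef_pos: [483.0, -134.3, 126.7]
tool_rot: [3.142, 0.0, -0.96]
force: [0.2, 0.7, -0.4]
width: 15.0
```

```bash
python3 axis.py; python3 look.py l3
```

```text
[ 482.97195439 -134.2561527   126.68011162] 8.875
side (array([ 479.1, -137.3]), 260, np.float64(0.52))
z hist [  0   0   0   0  15  38  49  65  59  79 397  23  21  27  25  23  28 217
   4] roof z 158.4608636987577
top (array([ 478.5, -134.8]), 77, np.float64(0.27))
z hist [ 0  0  0  0  0  8 10 17 26 93 97  8  7  9  9  7 66 24  0] roof z 156.39178994148313
[ 482.8 -134.2  126.6] [ 1.7998e+02  2.0000e-02 -5.5000e+01] 8.975 14.848045152083404 [ 0.1  0.2 -0.5] [-0.02  0.    0.05] [ 0.26  0.52 -0.06  2.    0.05  0.62 -0.8 ]
side [251 235  12  10  83] [ 465.8 -147.4  186.6] [[456.5, -155.4, 184.7], [475.1, -140.0, 188.2]]
top [327 213  26  25 288] [ 492.2 -118.3  165.8] [[472.4, -139.6, 151.0], [507.1, -105.5, 186.1]]
```

View pics/l3.png

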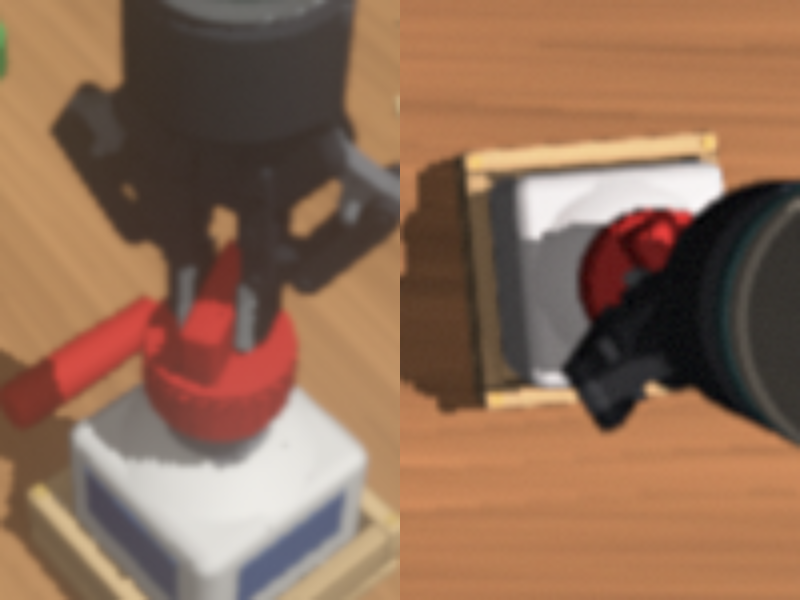

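play_rows(
  targets=[
    {"slide":[0.2,-0.3,2],"turn":[0,0,0],"hand":0},
    {"slide":[0,0,2],"turn":[0,0,0],"hand":0},
    {"slide":[0,0,0],"turn":[0,0,0],"hand":0},
  ],
)

```text
clock: 9.45
eef_pos: [483.2, -134.2, 122.8]
tool_rot: [3.141, 0.0, -0.96]
force: [-0.2, -0.6, -1.1]
width: 15.0
```

play_rows(
  targets=[
    {"slide":[0,0,2],"turn":[0,0,0],"hand":0},
    {"slide":[0,0,0],"turn":[0,0,0],"hand":0},
  ],
)

```text
clock: 9.7
eef_pos: [483.2, -134.2, 120.8]
tool_rot: [3.141, 0.0, -0.96]
force: [-0.1, 0.1, -1.4]
width: 15.2
```

play_rows(
  targets=[
    {"slide":[0,0,1],"turn":[0,0,0],"hand":0},
    {"slide":[0,0,0],"turn":[0,0,0],"hand":0},
  ],
)

```text
clock: 9.95
eef_pos: [483.3, -134.2, 119.9]
tool_rot: [3.142, 0.0, -0.96]
force: [-0.3, 0.5, -0.4]
width: 15.0
```

play_rows(
  targets=[
    {"slide":[0,0,1],"turn":[0,0,0],"hand":0},
    {"slide":[0,0,0],"turn":[0,0,0],"hand":0},
  ],
)

```text
clock: 10.2
eef_pos: [483.3, -134.2, 118.9]
tool_rot: [3.142, 0.0, -0.96]
force: [-0.3, -0.1, -0.2]
width: 15.0
```

play_rows(
  targets=[
    {"slide":[0,0,1],"turn":[0,0,0],"hand":0},
    {"slide":[0,0,0],"turn":[0,0,0],"hand":0},
  ],
)

```text
clock: 10.45
eef_pos: [483.3, -134.2, 117.9]
tool_rot: [3.142, 0.0, -0.96]
force: [0.1, -0.4, -0.5]
width: 14.8
```

play_rows(
  targets=[
    {"slide":[0,0,1],"turn":[0,0,0],"hand":0},
    {"slide":[0,0,0],"turn":[0,0,0],"hand":0},
  ],
)

```text
clock: 10.7
eef_pos: [483.3, -134.2, 116.9]
tool_rot: [3.142, 0.0, -0.96]
force: [1.0, -0.6, 0.0]
width: 14.8
```

play_rows(
  targets=[
    {"slide":[0,0,0.6],"turn":[0,0,0],"hand":0},
    {"slide":[0,0,0],"turn":[0,0,0],"hand":0},
  ],
)

```text
clock: 10.95
eef_pos: [483.3, -134.2, 116.3]
tool_rot: [3.142, 0.0, -0.96]
force: [-0.0, -0.2, -0.3]
width: 15.0
```

play_rows(
  targets=[
    {"slide":[0,0,0.6],"turn":[0,0,0],"hand":0},
    {"slide":[0,0,0],"turn":[0,0,0],"hand":0},
  ],
)

```text
clock: 11.2
eef_pos: [483.3, -134.2, 115.7]
tool_rot: [3.142, 0.0, -0.96]
force: [0.2, -0.2, -0.7]
width: 14.8
```

play_rows(
  targets=[
    {"slide":[0,0,0.6],"turn":[0,0,0],"hand":0},
    {"slide":[0,0,0],"turn":[0,0,0],"hand":0},
  ],
)

```text
clock: 11.45
eef_pos: [483.3, -134.2, 115.1]
tool_rot: [-3.142, 0.0, -0.96]
force: [-0.2, 0.2, -0.8]
width: 15.2
```

play_rows(
  targets=[
    {"slide":[0,0,0.6],"turn":[0,0,0],"hand":0},
    {"slide":[0,0,0],"turn":[0,0,0],"hand":0},
  ],
)

```text
clock: 11.7
eef_pos: [483.4, -134.3, 114.5]
tool_rot: [-3.142, -0.0, -0.96]
force: [-0.4, 0.2, -1.2]
width: 14.9
```

play_rows(
  targets=[
    {"slide":[0,0,0.6],"turn":[0,0,0],"hand":0},
    {"slide":[0,0,0],"turn":[0,0,0],"hand":0},
  ],
)

```text
clock: 11.95
eef_pos: [483.4, -134.3, 113.9]
tool_rot: [-3.142, -0.0, -0.96]
force: [-0.6, -0.6, -1.0]
width: 14.9
```

```bash
python3 axis.py; python3 look.py l4
```

```text
[ 483.38890704 -134.26311248  113.88906683] 11.95
side (array([ 479.5, -137.3]), 223, np.float64(0.52))
z hist [  0   0   0   0   7  29  41  48  57  77 381  22  25  24  27  25  22 200
   6] roof z 145.62582388221085
top (array([ 478.8, -134.7]), 63, np.float64(0.33))
z hist [  0   0   0   0   1   1  14  12  19  74 104   7   7   9   8   8  46  35
   0] roof z 143.96510458863898
[ 483.4 -134.3  113.9] [-1.800e+02 -1.000e-02 -5.501e+01] 12.05 15.316434422374469 [ 1.1  0.3 -0.5] [-0.02 -0.02  0.01] [ 0.25  0.54 -0.06  2.01  0.05  0.59 -0.8 ]
top [325 213  25  24 268] [ 492.5 -117.8  153.9] [[473.1, -138.9, 139.0], [507.0, -104.8, 173.9]]
```

View pics/l4.png

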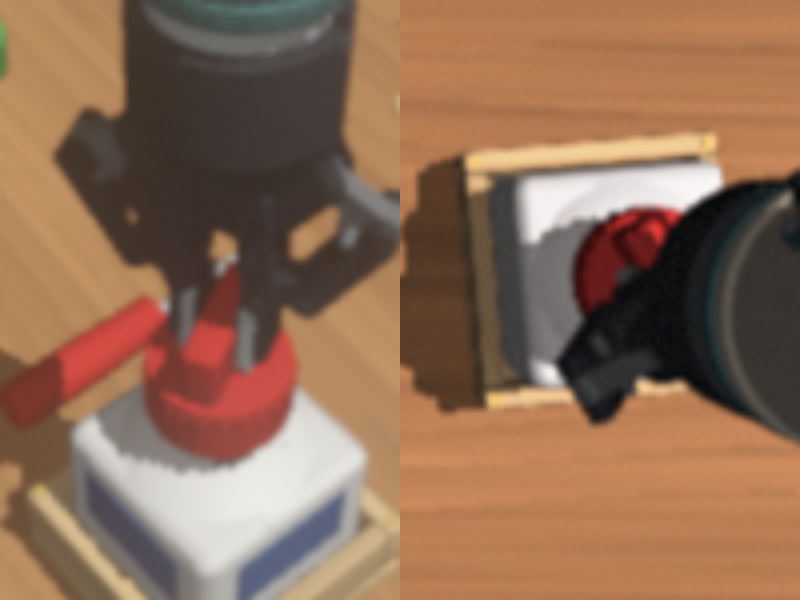

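play_rows(
  targets=[
    {"slide":[0,0,0.6],"turn":[0,0,0],"hand":0},
    {"slide":[0,0,0],"turn":[0,0,0],"hand":0},
  ],
)

```text
clock: 12.4
eef_pos: [483.5, -134.3, 113.3]
tool_rot: [-3.141, -0.0, -0.96]
force: [-0.4, -0.7, -0.1]
width: 15.3
```

play_rows(
  targets=[
    {"slide":[0,0,0.6],"turn":[0,0,0],"hand":0},
    {"slide":[0,0,0],"turn":[0,0,0],"hand":0},
  ],
)

```text
clock: 12.65
eef_pos: [483.4, -134.3, 112.7]
tool_rot: [-3.142, -0.0, -0.96]
force: [0.2, -1.4, -0.1]
width: 15.0
```

play_rows(
  targets=[
    {"slide":[0,0,0.6],"turn":[0,0,0],"hand":0},
    {"slide":[0,0,0],"turn":[0,0,0],"hand":0},
  ],
)

```text
clock: 12.9
eef_pos: [483.5, -134.4, 112.1]
tool_rot: [-3.141, -0.0, -0.96]
force: [0.6, -0.3, -0.2]
width: 14.7
```

play_rows(
  targets=[
    {"slide":[0,0,0.6],"turn":[0,0,0],"hand":0},
    {"slide":[0,0,0],"turn":[0,0,0],"hand":0},
  ],
)

```text
clock: 13.15
eef_pos: [483.5, -134.4, 111.5]
tool_rot: [-3.141, -0.0, -0.96]
force: [0.8, -2.5, -0.7]
width: 15.0
```

At state z 111.5 the cap origin is about 5 mm below the crest with no contact force. The lugs must have come down straight over the starts. To do the job in the order asked, I'll lift clear, turn 35° clockwise in the air and set it down on the crest.

play_rows(
  targets=[
    {"slide":[0,0,-4],"turn":[0,0,0],"hand":0},
    {"slide":[0,0,-7],"turn":[0,0,0],"hand":0},
    {"slide":[0.8,0.1,0],"turn":[0,0,10],"hand":0},
    {"slide":[0.8,0.1,0],"turn":[0,0,10],"hand":0},
    {"slide":[0.8,0.1,0],"turn":[0,0,10],"hand":0},
  ],
)

```text
clock: 13.78
eef_pos: [484.0, -135.9, 122.9]
tool_rot: [-3.141, 0.001, -1.489]
force: [-0.0, 0.3, -1.3]
width: 14.8
```

play_rows(
  targets=[
    {"slide":[0.4,0,0],"turn":[0,0,5],"hand":0},
    {"slide":[0,0,1],"turn":[0,0,0],"hand":0},
    {"slide":[0,0,0],"turn":[0,0,0],"hand":0},
  ],
)

```text
clock: 14.15
eef_pos: [484.0, -136.6, 121.6]
tool_rot: [3.141, 0.0, -1.569]
force: [-0.2, 0.8, 0.3]
width: 15.1
```

```bash
python3 axis.py; python3 look.py l5
```

```text
[ 484.04320735 -136.56100884  121.61389031] 14.15
side (array([ 479.6, -137.7]), 249, np.float64(0.58))
z hist [  0   0   0   0  12  32  52  61  53  72 333  31  23  30  26  31  30 117
   5] roof z 153.33211092112276
top (array([ 479.2, -135.1]), 28, np.float64(0.25))
z hist [ 0  0  0  0  1  1  5  6 12 60 99  8  7 12 11  3 26 14  0] roof z 151.56029919532932
[ 484.1 -136.7  121.6] [-1.800e+02  2.000e-02 -8.995e+01] 14.25 14.864145002933615 [ 0.4  0.5 -1.1] [ 0.03  0.02 -0.  ] [ 0.14  0.54  0.12  2.   -0.11  0.61 -1.24]
top [330 213  23   9 136] [ 501.3 -122.7  163.8] [[494.2, -137.1, 142.0], [507.2, -103.2, 286.5]]
top [331 239  12   9  65] [ 460.6 -120.2  156.2] [[454.3, -128.1, 149.6], [471.6, -99.7, 250.9]]
```

View pics/l5.png

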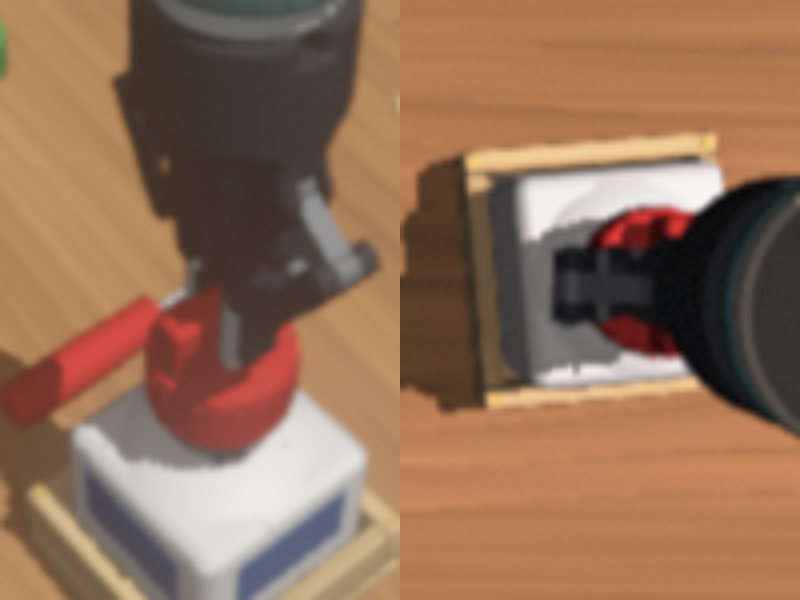

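play_rows(
  targets=[
    {"slide":[0,0,1.5],"turn":[0,0,0],"hand":0},
    {"slide":[0,0,1],"turn":[0,0,0],"hand":0},
    {"slide":[0,0,0],"turn":[0,0,0],"hand":0},
  ],
)

```text
clock: 14.72
eef_pos: [484.0, -136.9, 118.9]
tool_rot: [3.141, 0.0, -1.571]
force: [0.1, -0.4, -0.9]
width: 14.7
```

play_rows(
  targets=[
    {"slide":[0,0,0.7],"turn":[0,0,0],"hand":0},
    {"slide":[0,0,0],"turn":[0,0,0],"hand":0},
  ],
)

```text
clock: 14.98
eef_pos: [484.1, -136.9, 118.3]
tool_rot: [3.141, 0.0, -1.571]
force: [-0.2, -0.8, -0.5]
width: 14.8
```

play_rows(
  targets=[
    {"slide":[0,0,0.7],"turn":[0,0,0],"hand":0},
    {"slide":[0,0,0],"turn":[0,0,0],"hand":0},
  ],
)

```text
clock: 15.22
eef_pos: [484.1, -136.9, 117.6]
tool_rot: [3.142, 0.0, -1.571]
force: [0.4, 0.1, -0.4]
width: 15.3
```

play_rows(
  targets=[
    {"slide":[0,0,0.6],"turn":[0,0,0],"hand":0},
    {"slide":[0,0,0],"turn":[0,0,0],"hand":0},
  ],
)

```text
clock: 15.48
eef_pos: [484.1, -136.9, 117.0]
tool_rot: [3.142, -0.0, -1.571]
force: [0.8, -0.5, 0.5]
width: 14.6
```

play_rows(
  targets=[
    {"slide":[0,0,0.6],"turn":[0,0,0],"hand":0},
    {"slide":[0,0,0],"turn":[0,0,0],"hand":0},
  ],
)

```text
clock: 15.72
eef_pos: [484.2, -136.9, 116.5]
tool_rot: [-3.141, -0.0, -1.571]
force: [0.8, -0.3, -0.2]
width: 14.9
```

play_rows(
  targets=[
    {"slide":[0,0,0.5],"turn":[0,0,0],"hand":0},
    {"slide":[0,0,0],"turn":[0,0,0],"hand":0},
  ],
)

```text
clock: 15.98
eef_pos: [484.2, -136.9, 116.2]
tool_rot: [-3.141, -0.0, -1.571]
force: [-1.2, -0.0, 4.1]
width: 14.8
```

play_rows(
  targets=[
    {"slide":[0,0,0.5],"turn":[0,0,0],"hand":0},
    {"slide":[0,0,0],"turn":[0,0,0],"hand":0},
  ],
)

```text
clock: 16.23
eef_pos: [484.3, -136.9, 116.1]
tool_rot: [-3.141, -0.0, -1.571]
force: [-2.3, 0.9, 7.7]
width: 15.1
```

play_rows(
  targets=[
    {"slide":[0,0,0.5],"turn":[0,0,0],"hand":0},
    {"slide":[0,0,0],"turn":[0,0,0],"hand":0},
  ],
)

```text
clock: 16.48
eef_pos: [484.3, -137.0, 115.9]
tool_rot: [-3.141, -0.0, -1.571]
force: [-2.5, 0.7, 12.4]
width: 15.1
```

play_rows(
  targets=[
    {"slide":[0,0,0.5],"turn":[0,0,0],"hand":0},
    {"slide":[0,0,0],"turn":[0,0,0],"hand":0},
  ],
)

```text
clock: 16.73
eef_pos: [484.4, -137.0, 115.8]
tool_rot: [-3.141, 0.0, -1.571]
force: [-3.1, 0.6, 16.1]
width: 14.8
```

The cap now rests on the crest, with contact at 116.3. I'll ease the press to about 6 N and turn it counter-clockwise.

play_rows(
  targets=[
    {"slide":[0,0,-1.2],"turn":[0,0,0],"hand":0},
    {"slide":[-0.4,0,0],"turn":[0,0,-5],"hand":0},
    {"slide":[-0.4,0,0],"turn":[0,0,-5],"hand":0},
  ],
)

```text
clock: 17.1
eef_pos: [484.8, -136.2, 116.2]
tool_rot: [-3.14, -0.001, -1.394]
force: [-0.4, -0.6, 6.2]
width: 14.9
```

play_rows(
  targets=[
    {"slide":[-0.4,0,0],"turn":[0,0,-5],"hand":0},
    {"slide":[0,0,0],"turn":[0,0,0],"hand":0},
  ],
)

```text
clock: 17.35
eef_pos: [484.8, -135.8, 116.2]
tool_rot: [-3.14, -0.001, -1.308]
force: [0.8, 0.1, 5.7]
width: 14.7
```

play_rows(
  targets=[
    {"slide":[-0.4,0,0],"turn":[0,0,-5],"hand":0},
    {"slide":[0,0,0],"turn":[0,0,0],"hand":0},
  ],
)

```text
clock: 17.6
eef_pos: [484.8, -135.5, 116.2]
tool_rot: [-3.14, -0.001, -1.221]
force: [-0.6, 0.3, 5.6]
width: 15.1
```

play_rows(
  targets=[
    {"slide":[-0.3,0,0],"turn":[0,0,-4],"hand":0},
    {"slide":[0,0,0],"turn":[0,0,0],"hand":0},
  ],
)

```text
clock: 17.85
eef_pos: [484.7, -135.2, 116.2]
tool_rot: [-3.14, -0.001, -1.151]
force: [-0.6, 0.6, 5.4]
width: 14.8
```

play_rows(
  targets=[
    {"slide":[-0.3,0,0],"turn":[0,0,-4],"hand":0},
    {"slide":[0,0,0],"turn":[0,0,0],"hand":0},
  ],
)

```text
clock: 18.1
eef_pos: [484.4, -134.8, 116.1]
tool_rot: [-3.14, -0.001, -1.082]
force: [-0.2, 0.1, 6.6]
width: 15.3
```

play_rows(
  targets=[
    {"slide":[-0.3,0,0],"turn":[0,0,-3],"hand":0},
    {"slide":[0,0,0],"turn":[0,0,0],"hand":0},
  ],
)

```text
clock: 18.35
eef_pos: [484.1, -134.2, 115.9]
tool_rot: [-3.14, -0.0, -1.03]
force: [-1.1, 1.4, 4.6]
width: 14.8
```

play_rows(
  targets=[
    {"slide":[-0.2,0,0],"turn":[0,0,-2.5],"hand":0},
    {"slide":[0,0,0],"turn":[0,0,0],"hand":0},
  ],
)

```text
clock: 18.6
eef_pos: [483.3, -134.6, 115.3]
tool_rot: [3.141, -0.0, -0.986]
force: [-0.7, 0.1, -0.0]
width: 15.0
```

play_rows(
  targets=[
    {"slide":[-0.2,0,0],"turn":[0,0,-2],"hand":0},
    {"slide":[0,0,0],"turn":[0,0,0],"hand":0},
  ],
)

```text
clock: 18.85
eef_pos: [483.0, -134.3, 115.3]
tool_rot: [3.141, 0.0, -0.951]
force: [0.3, -0.0, -1.2]
width: 14.7
```

The support force vanished at yaw -56.5°, so the lugs are over the starts. I'll follow the drop down.

play_rows(
  targets=[
    {"slide":[0,0,1.5],"turn":[0,0,-1.5],"hand":0},
    {"slide":[0,0,1.5],"turn":[0,0,0],"hand":0},
    {"slide":[0,0,0],"turn":[0,0,0],"hand":0},
  ],
)

```text
clock: 19.23
eef_pos: [483.2, -134.1, 112.4]
tool_rot: [3.141, 0.0, -0.925]
force: [-0.3, -0.7, -0.7]
width: 14.7
```

play_rows(
  targets=[
    {"slide":[0,0,1],"turn":[0,0,0],"hand":0},
    {"slide":[0,0,0.7],"turn":[0,0,0],"hand":0},
    {"slide":[0,0,0],"turn":[0,0,0],"hand":0},
  ],
)

```text
clock: 19.6
eef_pos: [483.4, -134.1, 110.9]
tool_rot: [-3.142, -0.0, -0.925]
force: [0.6, -0.1, -0.6]
width: 14.8
```

play_rows(
  targets=[
    {"slide":[0,0,0.7],"turn":[0,0,0],"hand":0},
    {"slide":[0,0,0],"turn":[0,0,0],"hand":0},
  ],
)

```text
clock: 19.85
eef_pos: [483.4, -134.1, 110.2]
tool_rot: [-3.142, -0.0, -0.925]
force: [-0.3, -0.1, -0.8]
width: 14.9
```

play_rows(
  targets=[
    {"slide":[0,0,0.7],"turn":[0,0,0],"hand":0},
    {"slide":[0,0,0],"turn":[0,0,0],"hand":0},
  ],
)

```text
clock: 20.1
eef_pos: [483.3, -134.1, 109.5]
tool_rot: [3.142, 0.0, -0.925]
force: [-0.3, -0.0, 0.4]
width: 15.1
```

play_rows(
  targets=[
    {"slide":[0,0,0.7],"turn":[0,0,0],"hand":0},
    {"slide":[0,0,0],"turn":[0,0,0],"hand":0},
  ],
)

```text
clock: 20.35
eef_pos: [483.3, -134.1, 108.8]
tool_rot: [3.142, 0.0, -0.925]
force: [0.3, -0.1, -0.1]
width: 14.9
```

play_rows(
  targets=[
    {"slide":[0,0,0.7],"turn":[0,0,0],"hand":0},
    {"slide":[0,0,0],"turn":[0,0,0],"hand":0},
  ],
)

```text
clock: 20.6
eef_pos: [483.4, -134.1, 108.3]
tool_rot: [-3.141, -0.0, -0.925]
force: [-0.9, 0.9, 1.9]
width: 15.3
```

play_rows(
  targets=[
    {"slide":[0,0,0.6],"turn":[0,0,0],"hand":0},
    {"slide":[0,0,0],"turn":[0,0,0],"hand":0},
  ],
)

```text
clock: 20.85
eef_pos: [483.4, -134.2, 108.1]
tool_rot: [-3.141, -0.0, -0.925]
force: [-1.8, 1.0, 6.1]
width: 14.8
```

The cap found the floor of the starts, about 8 mm down, as expected. Now I'll screw it clockwise, going down 0.45 mm per 6° under a light press.

play_rows(
  targets=[
    {"slide":[0.5,0,0.4],"turn":[0,0,6],"hand":0},
    {"slide":[0,0,0],"turn":[0,0,0],"hand":0},
  ],
)

```text
clock: 21.1
eef_pos: [484.3, -134.7, 107.6]
tool_rot: [-3.141, -0.001, -1.029]
force: [0.2, 0.9, 5.0]
width: 15.2
```

play_rows(
  targets=[
    {"slide":[0.5,0,0.4],"turn":[0,0,6],"hand":0},
    {"slide":[0,0,0],"turn":[0,0,0],"hand":0},
  ],
)

```text
clock: 21.35
eef_pos: [484.7, -135.2, 107.2]
tool_rot: [-3.14, -0.001, -1.132]
force: [0.6, 0.3, 6.4]
width: 15.0
```

```bash
python3 axis.py; python3 look.py l6
```

```text
[ 484.70152876 -135.24095506  107.1987041 ] 21.35
side (array([ 480.4, -137.9]), 219, np.float64(0.47))
z hist [  0   0   0   0   2  38  41  47  54  70 372  27  22  26  30  19  28 160
   7] roof z 138.97349625744218
top (array([ 480. , -135.3]), 59, np.float64(0.36))
z hist [ 0  0  0  0  1  6 10 12 18 65 85  5  7  8  6  6 42 26  0] roof z 137.1092211123281
[ 484.7 -135.3  107.2] [-1.7994e+02 -7.0000e-02 -6.4840e+01] 21.45 14.784228728629527 [ 0.1 -0.3  5.4] [-0.02 -0.05  0.02] [ 0.22  0.56 -0.01  2.01  0.01  0.57 -0.92]
top [325 212  24  20 230] [ 496.4 -118.8  148. ] [[480.6, -139.1, 130.5], [508.5, -104.6, 270.9]]
```

play_rows(
  targets=[
    {"slide":[0.5,0,0.45],"turn":[0,0,6],"hand":0},
    {"slide":[0,0,0],"turn":[0,0,0],"hand":0},
  ],
)

```text
clock: 21.8
eef_pos: [484.9, -135.8, 106.7]
tool_rot: [-3.14, -0.001, -1.237]
force: [0.6, 0.0, 6.0]
width: 15.0
```

play_rows(
  targets=[
    {"slide":[0.5,0,0.45],"turn":[0,0,6],"hand":0},
    {"slide":[0,0,0],"turn":[0,0,0],"hand":0},
  ],
)

```text
clock: 22.05
eef_pos: [485.1, -136.3, 106.3]
tool_rot: [-3.14, -0.001, -1.342]
force: [0.0, 0.5, 5.0]
width: 14.8
```

play_rows(
  targets=[
    {"slide":[0.5,0,0.45],"turn":[0,0,6],"hand":0},
    {"slide":[0,0,0],"turn":[0,0,0],"hand":0},
  ],
)

```text
clock: 22.3
eef_pos: [485.2, -136.7, 105.9]
tool_rot: [-3.14, -0.001, -1.447]
force: [0.3, -0.1, 6.3]
width: 15.3
```

play_rows(
  targets=[
    {"slide":[0.5,0,0.45],"turn":[0,0,6],"hand":0},
    {"slide":[0,0,0],"turn":[0,0,0],"hand":0},
  ],
)

```text
clock: 22.55
eef_pos: [485.3, -137.2, 105.4]
tool_rot: [-3.14, -0.001, -1.551]
force: [0.1, -0.9, 6.3]
width: 14.9
```

```bash
python3 -c "
from cell import *;s=read_state();print(s['force'],s['torque'],s['tool_rot'])"
```

```text
[ 0.08148461 -0.93428898  6.32061003] [-0.0333054  -0.04017884 -0.03831065] [-3.13999194e+00 -7.71330893e-04 -1.55135885e+00]
```

Threading smoothly at about 6 N, with 36° turned so far.

play_rows(
  targets=[
    {"slide":[0.5,0,0.45],"turn":[0,0,6],"hand":0},
    {"slide":[0,0,0],"turn":[0,0,0],"hand":0},
  ],
)

```text
clock: 22.8
eef_pos: [485.3, -137.7, 105.0]
tool_rot: [-3.14, -0.001, -1.656]
force: [-0.0, 0.5, 6.2]
width: 15.1
```

play_rows(
  targets=[
    {"slide":[0.5,0,0.45],"turn":[0,0,6],"hand":0},
    {"slide":[0,0,0],"turn":[0,0,0],"hand":0},
  ],
)

```text
clock: 23.05
eef_pos: [485.3, -138.3, 104.5]
tool_rot: [-3.14, -0.0, -1.761]
force: [-0.8, 0.4, 6.5]
width: 14.8
```

play_rows(
  targets=[
    {"slide":[0.4,0,0.35],"turn":[0,0,5],"hand":0},
    {"slide":[0,0,0],"turn":[0,0,0],"hand":0},
  ],
)

```text
clock: 23.3
eef_pos: [485.2, -138.7, 104.2]
tool_rot: [-3.14, -0.0, -1.848]
force: [0.0, 0.3, 6.3]
width: 15.1
```

```bash
python3 -c "
from cell import *;s=read_state();print(s['force'],s['torque'],s['tool_rot'])"
```

```text
[0.01288964 0.31775636 6.33332053] [-0.07393073 -0.03301775 -0.07744623] [-3.13980833e+00 -2.64077648e-04 -1.84795483e+00]
```

play_rows(
  targets=[
    {"slide":[0.3,0,0.3],"turn":[0,0,4],"hand":0},
    {"slide":[0,0,0],"turn":[0,0,0],"hand":0},
  ],
)

```text
clock: 23.55
eef_pos: [485.1, -139.1, 103.9]
tool_rot: [-3.14, -0.0, -1.918]
force: [-0.3, 0.3, 5.5]
width: 14.7
```

play_rows(
  targets=[
    {"slide":[0.3,0,0.3],"turn":[0,0,4],"hand":0},
    {"slide":[0,0,0],"turn":[0,0,0],"hand":0},
  ],
)

```text
clock: 23.8
eef_pos: [484.9, -139.4, 103.6]
tool_rot: [-3.14, -0.0, -1.988]
force: [0.1, -0.0, 6.4]
width: 14.9
```

```bash
python3 -c "
from cell import *;s=read_state();print(s['force'],s['torque'],s['tool_rot'])"
```

```text
[ 0.08140694 -0.04257663  6.44168423] [-0.08410494  0.01215939 -0.06906004] [-3.13979912e+00 -1.19961305e-04 -1.98754046e+00]
```

play_rows(
  targets=[
    {"slide":[0.2,0,0.2],"turn":[0,0,3],"hand":0},
    {"slide":[0,0,0],"turn":[0,0,0],"hand":0},
  ],
)

```text
clock: 24.05
eef_pos: [484.9, -139.6, 103.6]
tool_rot: [-3.14, 0.0, -2.04]
force: [0.4, -0.5, 7.4]
width: 15.1
```

play_rows(
  targets=[
    {"slide":[0.2,0,0.2],"turn":[0,0,3],"hand":0},
    {"slide":[0,0,0],"turn":[0,0,0],"hand":0},
  ],
)

```text
clock: 24.3
eef_pos: [484.9, -139.7, 103.5]
tool_rot: [-3.14, 0.0, -2.092]
force: [-0.7, -0.0, 9.1]
width: 15.0
```

```bash
python3 -c "
from cell import *;s=read_state();print(s['force'],s['torque'],s['tool_rot'])"; python3 axis.py
```

```text
[-0.72756506 -0.04358892  9.12122358] [ 0.03195894  0.13339894 -0.02634451] [-3.13950448e+00  3.65106106e-04 -2.09203623e+00]
[ 484.89269178 -139.71835161  103.54889111] 24.3
side (array([ 480.8, -139.4]), 215, np.float64(0.47))
z hist [  0   0   0   0   3  27  51  41  53  70 321  29  33  21  24  20  23  82
   0] roof z 135.24111175033045
top (array([ 480.7, -136.9]), 40, np.float64(0.38))
z hist [  0   0   0   0   0   2   5   9  13  63 100   8  10  11   4   7  45  40
   0] roof z 133.51340323452962
```

The descent plateaued at 103.55 while force rose, so the roof is resting on the neck top at about 67°. I'll ease the press, then check a few more degrees gently for the end stop.

play_rows(
  targets=[
    {"slide":[0,0,-0.3],"turn":[0,0,2.5],"hand":0},
    {"slide":[0,0,0],"turn":[0,0,0],"hand":0},
  ],
)

```text
clock: 24.65
eef_pos: [484.7, -139.8, 103.5]
tool_rot: [-3.14, 0.0, -2.136]
force: [0.4, -0.8, 7.3]
width: 14.7
```

```bash
python3 -c "
from cell import *;s=read_state();print(s['force'],s['torque'],s['tool_rot'])"
```

```text
[ 0.40167633 -0.84279913  7.30329003] [-0.01618065  0.01974285  0.02145614] [-3.13980476e+00  1.55120447e-04 -2.13557212e+00]
```

play_rows(
  targets=[
    {"slide":[0,0,0],"turn":[0,0,2.5],"hand":0},
    {"slide":[0,0,0],"turn":[0,0,0],"hand":0},
  ],
)

```text
clock: 24.9
eef_pos: [484.7, -139.8, 103.6]
tool_rot: [-3.14, 0.0, -2.179]
force: [-0.2, 0.1, 6.8]
width: 14.6
```

```bash
python3 -c "
from cell import *;s=read_state();print(s['force'],s['torque'],s['tool_rot'])"
```

```text
[-0.19672072  0.05796527  6.75312476] [-0.0949987   0.08608466 -0.00403553] [-3.13984678e+00  2.05768713e-04 -2.17922615e+00]
```

play_rows(
  targets=[
    {"slide":[0,0,-0.7],"turn":[0,0,0],"hand":0},
    {"slide":[0,0,0],"turn":[0,0,0],"hand":0},
    {"slide":[0,0,0],"turn":[0,0,0],"hand":22},
    {"slide":[0,0,0],"turn":[0,0,0],"hand":32},
    {"slide":[0,0,0],"turn":[0,0,0],"hand":40},
  ],
)

```text
clock: 25.52
eef_pos: [483.8, -139.1, 103.5]
tool_rot: [3.141, -0.0, -2.181]
force: [0.1, -0.1, 0.1]
width: 39.9
```

```bash
python3 axis.py; python3 look.py l7
```

```text
[ 483.82380104 -139.13536409  103.51023951] 25.525
side (array([ 479.9, -138.6]), 208, np.float64(0.54))
z hist [  0   0   0   0   4  27  39  47  52  69 209  25  23  23  22  25  25  93
   2] roof z 135.1813221948809
top (array([ 479.9, -136.1]), 45, np.float64(0.38))
z hist [  0   0   0   0   0   4   9   8  18  49 119   8   8  10  10  12  40  57
   0] roof z 133.60201630282336
[ 483.9 -139.2  103.6] [ 179.99   -0.   -124.99] 25.625 39.701876258573414 [ 0.1  0.5 -0.3] [ 0.01 -0.02  0.01] [ 0.03  0.58  0.29  2.02 -0.29  0.58 -1.66]
top [325 221  22  26 282] [ 471.4 -117.5  145.8] [[455.2, -129.9, 128.4], [490.8, -106.2, 202.2]]
```

View pics/l7.png

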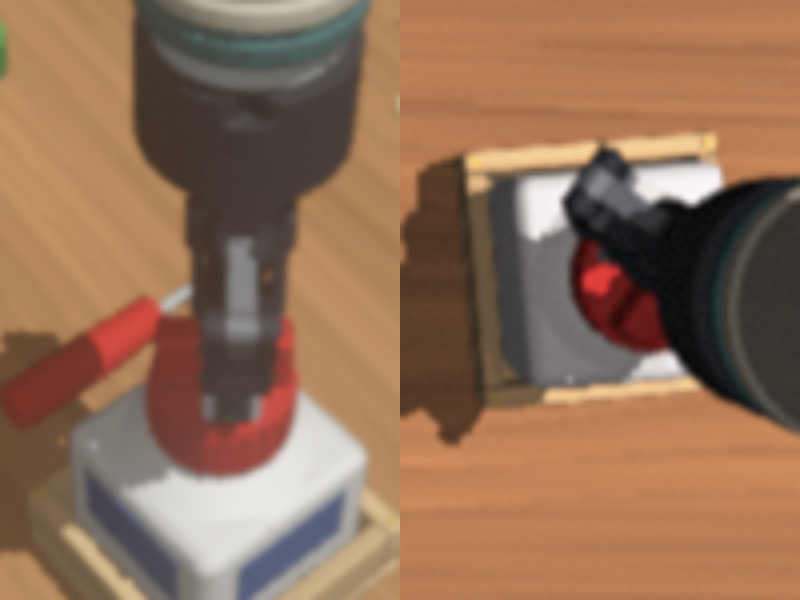

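The gripper is open and the cap sits low on the neck. I'll retreat straight up.

play_rows(
  targets=[
    {"slide":[0,0,-10],"turn":[0,0,0],"hand":40},
    {"slide":[0,0,-25],"turn":[0,0,0],"hand":40},
    {"slide":[0,0,-45],"turn":[0,0,0],"hand":40},
    {"slide":[0,0,-45],"turn":[0,0,0],"hand":40},
    {"slide":[0,0,-30],"turn":[0,0,0],"hand":40},
  ],
)

```text
clock: 26.35
eef_pos: [484.5, -139.6, 261.5]
tool_rot: [-3.139, 0.001, -2.182]
force: [0.4, 0.9, -0.4]
width: 39.9
```

```bash
python3 - <<'E'
from plan import *
from axis import axis
s=read_state();print(s["eef_pos"],s["clock"],s["force"],s["width"])
for n in("side","top"):
    im,d=get_image(n);print(n,axis(n,108,131,im,d))
    H=cv2.cvtColor(im,cv2.COLOR_BGR2HSV);m=((H[...,0]<8)|(H[...,0]>170))&(H[...,1]>130)&(d>0)
    P=cloud(n,d)[m];P=P[(np.hypot(P[:,0]-480,P[:,1]+136)<40)&(P[:,2]>90)];r=P[np.abs(P[:,2]-134)<4];A=np.c_[r[:,:2]-[480,-136],np.ones(len(r))]
    print(len(r),np.median(r[:,2]),"plane",np.linalg.lstsq(A,r[:,2],rcond=None)[0].round(3),"top",np.percentile(P[:,2],97),"n",len(P))
    cv2.imwrite(f"pics/{n}_end.png",im)
    if n=="side":cv2.imwrite("pics/end_c.png",cv2.resize(im[160:340,180:340],None,fx=3.3,fy=3.3))
E
```

```text
[ 484.52614287 -139.61570919  261.54414587] 26.35 [ 0.35862802  0.94494234 -0.36759307] 39.92735707961235
side (array([ 479.9, -138.8]), 215, np.float64(0.46))
445 135.27461215567965 plane [3.70000e-02 5.00000e-02 1.36128e+02] top 164.3134629402743 n 1226
top (array([ 479.6, -136.2]), 71, np.float64(0.31))
570 133.5975478156966 plane [-3.00000e-03 -2.00000e-03  1.33613e+02] top 162.7189724900293 n 1058
```

View pics/end_c.png

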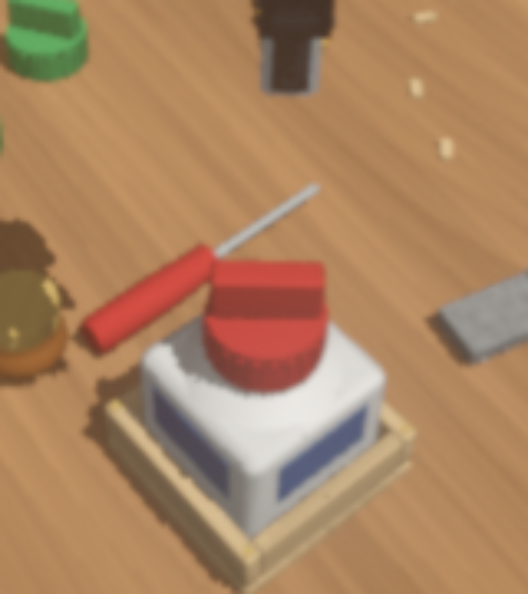

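View pics/top_end.png

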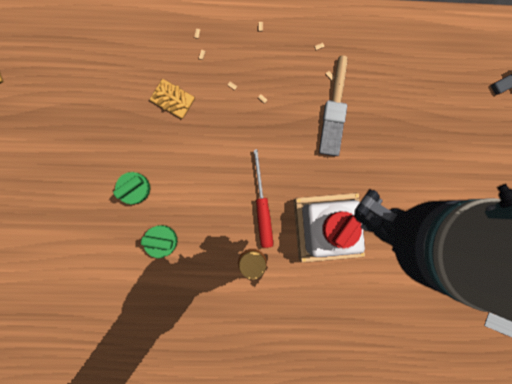

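The roof is at z 133.6 in the top view and 135.3 in the side view; fully home should be 134.0. The cap is upright and the bystanders have not moved, so I'll hand in.

```bash
python3 -c "
from cell import *;print(finish_job())"
```

```text
the job is handed in; nothing more can be done
None
```

The red cap is screwed fully home on the canister and released, and I handed the job in at about 26.5 s of the 72 s allowed.

**What I did**
- **First descent:** I gripped the cap across its bar and lowered it over the neck. The lugs went straight over the thread starts and sank about 5 mm below the crest. I lifted it clear, turned it 35° clockwise in the air and set it down on the crest, so the job ran in the order asked.
- **Backwards turn:** I turned it counter-clockwise under about 6 N. After roughly 33° the support force vanished and the cap dropped about 8 mm into the starts.
- **Screwing home:** I turned it clockwise about 72° under about 6 N. It stopped sinking at about 62°, and I felt no end stop. Then I eased off, opened the gripper and lifted clear.

**Last checks**
- **Height:** the roof reads z 133.6 mm from the top camera and 135.3 mm from the side camera. Fully home should be 134.0 mm.
- **Fit:** the cap is centred on the neck within about 1 mm by the top view, and the top view shows its roof level. The tool touches nothing, and the other things look unmoved.

**What disagreed**
- **TCP height:** the reported TCP z was about 35 mm lower than the fingertips in the images, so I set heights by vision and contact force.
- **Between the cameras:** they differed by up to about 2.5 mm. The side camera's points also put a slight slope on the roof that the top view did not show.
- **Set-down press:** the force briefly reached 16 N when I first set the cap on the crest, and I eased it straight away.

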